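Change the component tester over and put its parts away

TASK

Change the component tester over: lift the dust plug out of its recess, press the grey socket adapter fully home there so that its block is flush with the tester's top, and only then throw the power lever all the way over to on. Return the dust plug and every reference part on the bench (heat sink, round coil, relay, terminal block, whichever are there) to its own slot in the storage rack, the one whose floor carries its outline, upright and flat on the floor of the slot. Leave the solder spool standing where it is.

Things in the scene. Friction and masses are not known exactly. Their poses are not given: they have to be found in the camera images.
- plug: dust plug: black plastic block 54 x 34 x 14 mm (x, y, z) with a round knob, 20 mm across and 18 mm high, on its middle (32 mm high in all); origin at the centre of its underside, z up. At the start it sits in the tester's recess, knob up, 3 mm proud of the tester's top. Looks the same turned half round
- adapter: socket adapter: grey plastic block 56 x 36 x 16 mm (x, y, z) with a grip bar 34 x 16 mm and 18 mm high along the middle of its top (34 mm high in all) and small brass contacts beside it; origin at the centre of its underside, z up. It fits the recess either way round
- heatsink: finned aluminium heat sink, 46 x 38 x 28 mm, fins along x; origin at the centre of its underside, z up
- coil: potted round coil, copper-coloured with a black spot on top, 44 mm across, 26 mm high; origin at the centre of its underside, z up
- relay: white square relay, 34 x 34 x 26 mm; origin at the centre of its underside, z up
- terminal: long black terminal block with a row of six screws on top, 64 x 22 x 24 mm; origin at the centre of its underside, z up
- tester: the tester: low grey instrument with an aluminium top, 170 x 190 x 45 mm (x, y, z), fixed; origin at the centre of its underside, x points away from the robot. The recess lies 40 mm to the +y side of its centre, the power lever 60 mm to the -y side
- recess (a point): centre of the mouth of the recess (60 x 40 mm, long side along x) in the tester's top, level with that top. Its floor, a brass contact plate 11 mm down, needs some 6 N to be pushed and goes 5 mm down to a stop. The adapter fits loosely (2 mm all round), first stands 5 mm proud and, pressed down, is flush and stays so
- rack: storage rack: plywood board 186 x 226 x 6 mm, fixed, with six grey trays (the slots) in two rows of three, 90 mm apart along x and 72 mm along y, in changing order; one tray already holds an aluminium can 30 mm high
- contact_plate (a joint): how far the contact plate has been pressed down, 0 (up, at the start) to 0.005 m (adapter flush)
- power_tip (a point): tip of the tester's black power lever, which stands on the tester's top 100 mm to the -y side of the recess centre (recess frame); the lever is 50 mm long, leans towards the tester's -x side when off and is thrown to the +x side
- power (a joint): angle of the power lever: about 0 is off, 1.0 rad is fully over (on); it stays where it is left
- slot_heatsink_in (a point): centre of the inner floor of the heat sink's slot in the storage rack: a grey tray 86 x 68 mm (x, y), inside 56 x 48 mm (x, y) with walls 10 mm above its floor; the white floor carries the part's outline as its label: five dark stripes 46 x 38 mm overall
- slot_coil_in (a point): centre of the inner floor of the coil's slot in the storage rack: a grey tray 86 x 68 mm (x, y), inside 54 x 54 mm (x, y) with walls 10 mm above its floor; the white floor carries the part's outline as its label: a dark disc 44 mm across with a light spot
- slot_relay_in (a point): centre of the inner floor of the relay's slot in the storage rack: a grey tray 86 x 68 mm (x, y), inside 44 x 44 mm (x, y) with walls 10 mm above its floor; the white floor carries the part's outline as its label: a plain dark square 34 mm
- slot_terminal_in (a point): centre of the inner floor of the terminal block's slot in the storage rack: a grey tray 86 x 68 mm (x, y), inside 74 x 32 mm (x, y) with walls 10 mm above its floor; the white floor carries the part's outline as its label: a long dark bar 64 x 22 mm
- slot_plug_in (a point): centre of the inner floor of the dust plug's slot in the storage rack: a grey tray 86 x 68 mm (x, y), inside 64 x 44 mm (x, y) with walls 10 mm above its floor; the white floor carries the part's outline as its label: a dark rectangle 54 x 34 mm with a light spot 20 mm across
- solder_spool: steel spool of solder, 38 mm across, 32 mm high, standing among the parts; origin at the centre of its underside; leave it where it is

How it is judged (in metres and radians):
On the way, in this order (a step that is already met when the one before it is completed fails the run):
1. the dust plug is out of the recess (horizontal distance between plug and recess above 0.04 m), for 0.2 s.
2. the adapter is pressed flush into the recess, power still off (horizontal distance between adapter and recess below 0.006 m and z of adapter in the frame of recess below -0.0145 m and angle between adapter's own z axis and vertical below 0.06 rad and value of joint contact_plate above 0.0035 m and value of joint power below 0.4 rad), for 0.2 s.
3. the power lever is thrown over with the adapter seated (horizontal distance between adapter and recess below 0.006 m and z of adapter in the frame of recess below -0.0145 m and angle between adapter's own z axis and vertical below 0.06 rad and value of joint contact_plate above 0.0035 m and value of joint power above 0.8 rad), for 0.2 s.
At the end, for the whole second after the job is handed in: Every part present and the dust plug upright and at rest in their own slots (within 10 mm of centre, 4 mm of the floor, 0.12 rad); the adapter flush in the recess (within 6 mm of centre, 1.5 mm of flush, plate down over 3.5 mm); power lever beyond 0.8 rad (all of step 3 and horizontal distance between heatsink and slot_heatsink_in below 0.01 m and z of heatsink in the frame of slot_heatsink_in below 0.004 m and angle between each of heatsink, coil, relay, terminal, plug's own z axis and vertical below 0.12 rad and linear speed of each of heatsink, coil, relay, terminal, plug, adapter below 0.02 m/s and horizontal distance between coil and slot_coil_in below 0.01 m and z of coil in the frame of slot_coil_in below 0.004 m and horizontal distance between relay and slot_relay_in below 0.01 m and z of relay in the frame of slot_relay_in below 0.004 m and horizontal distance between terminal and slot_terminal_in below 0.01 m and z of terminal in the frame of slot_terminal_in below 0.004 m and horizontal distance between plug and slot_plug_in below 0.01 m and z of plug in the frame of slot_plug_in below 0.004 m); the robot touches nothing.
It fails at once if the power lever is thrown over while the adapter is not in the recess (value of joint power above 0.5 rad and horizontal distance between adapter and recess above 0.03 m).
It fails at once if the solder spool is moved by more than 50 mm (distance of solder_spool from where it was at the start of the episode above 0.05 m).
Of heatsink, coil, relay, terminal only 2 to 4 are there at a start; the rules pass over those that are not, and their reading is None.
At some moment in a run one of heatsink, coil, relay, terminal may be knocked a few centimetres aside while the robot is not near it.
Once in a run the grip may slacken for a moment while it holds something.
It also fails if it takes over 210 s, if anything falls off the work surface, if the arm or the gripper's body presses on something with over 40 N, if the wrist force passes 120 N, or if a joint passes its speed limit or range.

ROBOT

A 6-joint arm with a two-finger parallel gripper is mounted at the origin on the work surface. World frame = base frame: x ahead of the robot, y to its left, z up, the work surface at z = 0. Lengths are in mm, angles in rad, forces in N, time in s.
With the tool pointing down it reaches from about 275 to 1000 mm from the base axis. Payload 8.4 kg.
Tool frame: the origin (TCP) lies midway between the tips of the shut fingers; the grasp point (between the pads) lies 19 mm behind it; z points along the fingers, y is the line along which they close (so a half turn about z gives the same grasp; the last joint's range is limited). The gripper opens to 85 mm and grips with 20 to 120 N. Pads are 22 mm wide; open, the fingers measure 114 mm over their backs; the gripper's body (76 mm by 85 mm) begins 54 mm behind the grasp point. The pads swing forward as they close: fully open they stand 13 mm farther back than shut.
Start: joints at [-1.244, 0.353, 1.633, -0, 1.155, -0.002], TCP at [201.816, -591.522, 209.681] pointing down, gripper open.
Joint ranges: [-2.63, 2.63], [-0.92, 2.1], [0.06, 2.66], [-1.3, 4.44], [0, 2.69], [-3.02, 3.02]. Speed limits (rad/s): [2.22, 2.22, 2.79, 3.14, 3.14, 3.14].

INTERFACE

Orientations are given as [roll, pitch, yaw] about the fixed x, y, z axes, in that order (R = Rz(yaw) Ry(pitch) Rx(roll)).
In Python, from rig import r, cams gives the robot as it stands. The module is installed in compiled form; this text tells all that it offers.
- The arm moves only by the tool send_rows, never from a script. Its argument "targets" is one flat list of numbers, 7 for each row, row after row: the shift along the tool's x, y, z in m, then the turn, a rotation vector about the tool's x, y, z in rad, then the opening, from -1 (shut) to 1 (fully open). In form: [tx, ty, tz, wx, wy, wz, fingers, tx, ty, tz, wx, wy, wz, fingers, ...]. A call has 1 to 12 rows; each row is the pose to reach, as a shift and turn from the pose commanded when the call began, along the tool's axes at that moment; what a row does not reach only later rows make up. A row lasts 1/12 s, in which the tool goes at most 41.7 mm and 7.16 degrees, less where a joint would pass 70% of its speed; a pose out of reach is approached as far as the arm can. A call with a gripper value outside its range is refused whole. The fingers move at their own pace and stop on an object; "grip_force" is the grip in N (left out, the last holds). Time passes only in rows, so rows that repeat a pose let the fingers close. It gives the time, the measured TCP pose, the force, the opening and the grip force at its end, in the units of the state.
- r.sense(): the state, without advancing time (a new reading comes with each control period).
- cams.grab_frame(name): name is "scene" or "top" or "wrist"; returns a dict with "color" (400x640x3 uint8, blue, green, red), "fx", "fy", "cx", "cy" (pixels), "xyz" and "attitude" of the camera in the world. Camera axes: x right, y down, z forward; pixel columns grow to the right and rows downward; lengths in mm; the calibration is good to about 2 mm. A picture is of the moment at which its call begins. There is no depth.
- r.sign_off(): hands the job in; it is judged then, once.
The state is a dict: "clock": time; "qpos": joint angles; "qvel": joint speeds; "joint_efforts": joint torques, N m; "eef_pos": TCP position; "tcp_rot": TCP orientation; "contact_force": force on the tool from outside, world axes, zero at the start; "wrist_torque": the same for the moment, N m; "opening": opening from 0.0 (shut) to 1.0 (fully open); "grasp_force": force on a finger pad.
Only numpy, scipy, OpenCV 4.12 (cv2) and the standard library are available. Lean on these libraries where they do the work, as an engineer would, in place of code of your own. Each camera call takes 0.05 s, during which the arm holds its last target. There are 200 camera calls.

## Working session

There is one attempt and no reset: what is moved stays moved. The work goes in short steps, Python scripts to look and compute and a tool call to move; the robot and the scene stay as the last step left them, time stands still between calls to the robot, and variables do not carry over. Pictures are saved under pics/ and viewed, at most 14 in all, crops included, and the job is handed in when it is done.

Besides the shell and the picture viewer there is one more tool, called after "Emit:" as a command line: name --argument value ..., lists and objects as JSON in quotes. send_rows: Moves the arm, as the interface text tells. Its arguments: {"type":"object","properties":{"targets":{"type":"array"},"grip_force":{"type":"number"}},"required":["targets"]}

```bash
mkdir -p pics; ls; python3 - <<'E'
from rig import r,cams
import cv2
print(r.sense())
for n in ("scene","top"):
    f=cams.grab_frame(n); cv2.imwrite(f"pics/{n}0.png",f["color"])
    print(n,{k:v for k,v in f.items() if k!="color"})
E
```

```text
pics
{'clock': 0.0, 'qpos': array([-1.24437062e+00,  3.53634651e-01,  1.63413635e+00,  2.49159957e-05,
        1.15520942e+00, -2.40522971e-03]), 'qvel': array([ 8.39444407e-04,  4.11985044e-04, -3.49010712e-04, -8.47358437e-05,
        2.26919176e-03, -7.87296103e-04]), 'joint_efforts': array([-9.66705411e-04, -6.05260777e+01, -3.42074561e+01, -1.40135476e-04,
        9.29710484e-03, -1.76953159e-05]), 'eef_pos': array([ 201.67679848, -591.02828027,  208.96918773]), 'tcp_rot': array([-3.14020494e+00, -2.61189965e-05,  3.28820847e-01]), 'contact_force': array([-0.11712745,  0.2195476 ,  0.3982128 ]), 'wrist_torque': array([ 0.00833004, -0.00016199,  0.01464408]), 'grasp_force': 0.0, 'opening': 0.999865413392068}
scene {'fx': 373.47489467423134, 'fy': 373.47489467423134, 'cx': 320.9822550526247, 'cy': 205.16881375133855, 'xyz': array([ 987.20731269, -474.30325423,  879.69862823]), 'attitude': array([-2.45501764, -0.00451972,  0.77808764])}
top {'fx': 505.3111370602323, 'fy': 505.3111370602323, 'cx': 318.8694971856086, 'cy': 199.1610366413963, 'xyz': array([ 419.06308928,    1.72056268, 1143.6654827 ]), 'attitude': array([-3.010389  , -0.0169851 , -1.57370789])}
```

View pics/top0.png

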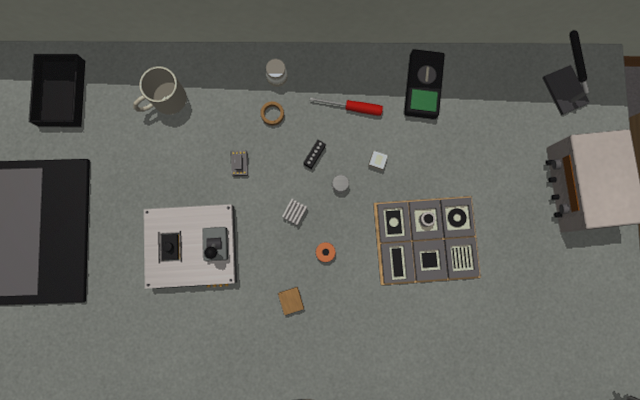

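View pics/scene0.png

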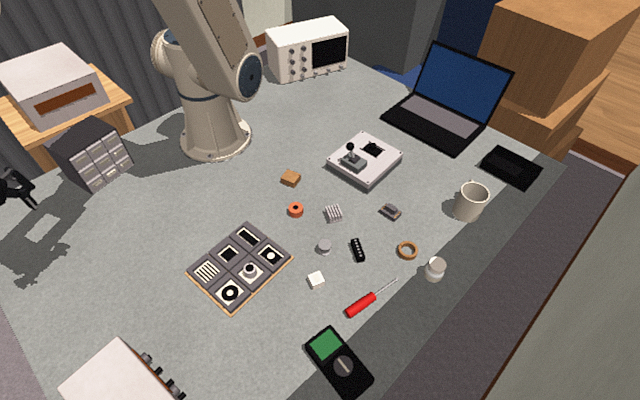

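The top view shows the tester at (190,246), with the plug at (170,246) and the lever at (212,250). The adapter is at (239,162), terminal (315,153), relay (378,160), spool (341,184), heat sink (294,211) and coil (326,253). The rack's top row reads plug (394,221), can (427,219), coil (457,217). Its bottom row reads terminal (397,263), relay (430,260), heat sink (461,257).

```bash
cat > lib.py <<'E'
from rig import r,cams
import cv2, numpy as np
from scipy.spatial.transform import Rotation as R
def grab(n,save=None):
    f=cams.grab_frame(n)
    if save: cv2.imwrite(f"pics/{save}.png",f["color"])
    return f
def ray(f,u,v):
    return R.from_euler("xyz",f["attitude"]).apply([(u-f["cx"])/f["fx"],(v-f["cy"])/f["fy"],1.])
def p2w(f,u,v,z):
    d=ray(f,u,v); c=f["xyz"]; return (c+d*(z-c[2])/d[2])[:2]
def w2p(f,p):
    q=R.from_euler("xyz",f["attitude"]).inv().apply(np.array(p,float)-f["xyz"])
    return q[:2]/q[2]*[f["fx"],f["fy"]]+[f["cx"],f["cy"]]
def ortho(f,cx,cy,half,z,s=1.):
    """rectified view of plane z: s mm per pixel, image right=-y, up=+x (homography, for zooms)"""
    w=np.array([[cx+half,cy+half],[cx+half,cy-half],[cx-half,cy-half],[cx-half,cy+half]])
    src=np.float32([w2p(f,[*a,z]) for a in w]); n=int(2*half/s)
    return cv2.warpPerspective(f["color"],cv2.getPerspectiveTransform(src,np.float32([[0,0],[n,0],[n,n],[0,n]])),(n,n),flags=cv2.INTER_CUBIC)
def go(x,y,z,yaw):
    """tool shift (m) and turn from present pose to a tool-down pose at x,y,z (mm), yaw (deg, mod 180)"""
    s=r.sense(); T=R.from_euler("xyz",s["tcp_rot"])
    d=T.inv().apply(np.array([x,y,z])-s["eef_pos"])/1000
    best=None
    for k in (-2,-1,0,1,2):
        w=(T.inv()*R.from_euler("xyz",[np.pi,0,np.radians(yaw)+k*np.pi])).as_rotvec()
        q6=s["qpos"][5]+w[2]
        if abs(q6)<2.9 and (best is None or np.linalg.norm(w)<np.linalg.norm(best)): best=w
    print("shift",d.round(4),"turn",best.round(4),"clock",round(s["clock"],2))
def blobs(f,mask,z,amin=20):
    n=cv2.findContours(mask.astype(np.uint8)*255,cv2.RETR_EXTERNAL,cv2.CHAIN_APPROX_NONE)[0]
    for c in n:
        if cv2.contourArea(c)<amin: continue
        m=cv2.moments(c); u,v=m["m10"]/m["m00"],m["m01"]/m["m00"]
        w=np.float32([p2w(f,*p,z) for p in c[:,0]]); (cx,cy),(a,b),t=cv2.minAreaRect(w)
        print("px",round(u),round(v),"rect",round(cx,1),round(cy,1),"size",round(a,1),round(b,1),"ang",round(t,1))
E
python3 - <<'E'
from lib import *
f=grab("top")
for n,u,v,z in [("plugtop",170,246,66),("lever",212,250,60),("adapter",239,162,30),("terminal",315,153,24),("relay",378,160,26),("spool",341,184,32),("heatsink",294,211,28),("coil",326,253,26),
 ("s_plug",394,221,10),("s_can",427,219,10),("s_coil",457,217,10),("s_term",397,263,10),("s_relay",430,260,10),("s_heat",461,257,10)]+[("testerTL",145,208,45),("testerTR",233,206,45),("BR",236,287,45),("BL",146,289,45)]:
    print(n,p2w(f,u,v,z).round(0))
a=cv2.resize(f["color"][130:310,130:490],None,fx=2.2,fy=2.2,interpolation=cv2.INTER_CUBIC); cv2.imwrite("pics/z1.png",a)
go(430,310,330,0)
E
```

```text
plugtop [462. 298.]
lever [453. 211.]
adapter [650. 161.]
terminal [672.  -9.]
relay [ 656. -152.]
spool [600. -67.]
heatsink [540.  38.]
coil [447. -33.]
s_plug [ 519. -187.]
s_can [ 523. -262.]
s_coil [ 528. -331.]
s_term [ 425. -192.]
s_relay [ 431. -266.]
s_heat [ 438. -336.]
testerTL [545. 361.]
testerTR [549. 170.]
BR [375. 160.]
BL [371. 352.]
shift [ 0.5071 -0.7793 -0.1201] turn [-1.100e-03  2.000e-04  3.288e-01] clock 0.15
```

View pics/z1.png

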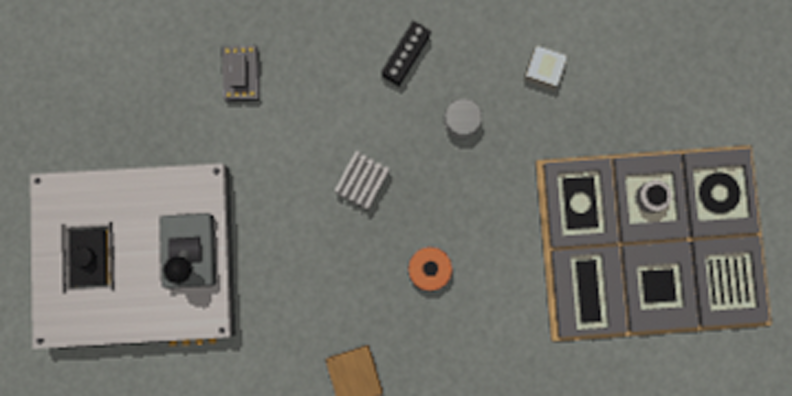

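The zoom confirms the layout: plug knob at (87,256), lever knob at (178,268), rack slots as listed before. The tester is turned about 2°. Next I move above it.

Emit:
send_rows --targets '[0.507, -0.779, -0.12, 0, 0, 0.329, 1, 0.507, -0.779, -0.12, 0, 0, 0.329, 1, 0.507, -0.779, -0.12, 0, 0, 0.329, 1, 0.507, -0.779, -0.12, 0, 0, 0.329, 1, 0.507, -0.779, -0.12, 0, 0, 0.329, 1, 0.507, -0.779, -0.12, 0, 0, 0.329, 1, 0.507, -0.779, -0.12, 0, 0, 0.329, 1, 0.507, -0.779, -0.12, 0, 0, 0.329, 1, 0.507, -0.779, -0.12, 0, 0, 0.329, 1, 0.507, -0.779, -0.12, 0, 0, 0.329, 1, 0.507, -0.779, -0.12, 0, 0, 0.329, 1, 0.507, -0.779, -0.12, 0, 0, 0.329, 1]'

```text
clock: 1.15
eef_pos: [323.3, -109.0, 274.1]
tcp_rot: [3.141, -0.001, -0.001]
contact_force: [1.7, 0.2, 0.1]
opening: 1.001
grasp_force: 0.0
```

```bash
python3 - <<'E'
from lib import *
f=grab("wrist","w1"); print(f["xyz"],f["attitude"],f["fx"],r.sense()["eef_pos"]); go(450,270,300,0)
E
```

```text
[ 395.59904902 -109.26438738  439.49023884] [ 2.85308101e+00 -1.54153584e-03 -1.57242959e+00] 336.8852191412118 [ 325.4067101  -102.25448444  274.95162244]
shift [ 0.1263 -0.3718 -0.0234] turn [-0.0036 -0.0027  0.0043] clock 1.2
```

Emit:
send_rows --targets '[0.126, -0.372, -0.023, 0, 0, 0, 1, 0.126, -0.372, -0.023, 0, 0, 0, 1, 0.126, -0.372, -0.023, 0, 0, 0, 1, 0.126, -0.372, -0.023, 0, 0, 0, 1, 0.126, -0.372, -0.023, 0, 0, 0, 1, 0.126, -0.372, -0.023, 0, 0, 0, 1, 0.126, -0.372, -0.023, 0, 0, 0, 1, 0.126, -0.372, -0.023, 0, 0, 0, 1, 0.126, -0.372, -0.023, 0, 0, 0, 1, 0.126, -0.372, -0.023, 0, 0, 0, 1, 0.126, -0.372, -0.023, 0, 0, 0, 1, 0.126, -0.372, -0.023, 0, 0, 0, 1]'

```text
clock: 2.2
eef_pos: [449.4, 261.6, 296.0]
tcp_rot: [3.141, 0.001, 0.002]
contact_force: [-1.2, 0.3, -0.2]
opening: 0.996
grasp_force: 0.0
```

```bash
python3 - <<'E'
from lib import *
s=r.sense(); f=grab("wrist","w2"); print(f["xyz"],f["attitude"],s["eef_pos"],s["qvel"].round(3))
import pickle; pickle.dump(f,open("w2.pkl","wb"))
E
```

```text
[521.99224151 261.65721444 461.27024099] [ 2.85110469e+00 -2.27665581e-03 -1.56979082e+00] [449.38810183 261.60610651 296.01692529] [-0.03  -0.028  0.03  -0.005  0.006 -0.006]
```

View pics/w2.png

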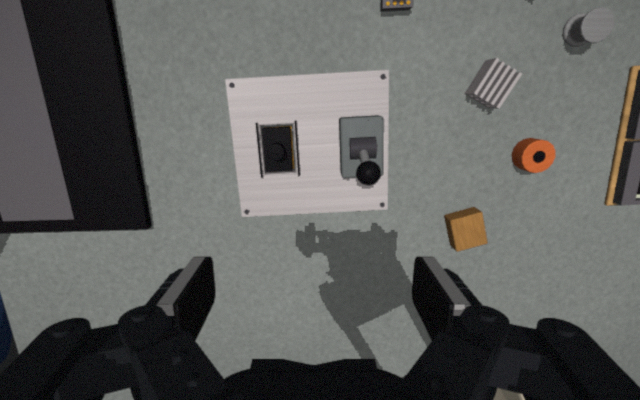

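The wrist view shows the tester's screws at (232,86), (383,76), (382,205) and (247,212), the recess with plug around (278,149), and the lever knob at (368,172).

```bash
python3 - <<'E'
from lib import *
import pickle; f=pickle.load(open("w2.pkl","rb"))
im=f["color"]; g=im.min(2)
m=(g>125); m[:60]=0; m[230:]=0; m[:,:220]=0; m[:,400:]=0
blobs(f,m,45,3000)
d=(im.max(2)<70); d[:110]=0;d[185:]=0;d[:,:250]=0;d[:,310:]=0
blobs(f,d,48,50)
for u,v in [(232,86),(383,76),(382,205),(247,212)]: print(p2w(f,u,v,45).round(1))
print("lever knob z80",p2w(f,368,172,85).round(1))
o=ortho(f,460,290,60,45,.25); 
o2=ortho(f,460,290,60,66,.25); cv2.imwrite("pics/o1.png",cv2.resize(np.hstack([o,o2]),(800,400)))
E
```

```text
px 310 149 rect 460.4 265.7 size 208.1 236.4 ang 0.0
px 277 148 rect 463.1 304.8 size 56.6 36.3 ang 2.1
[535.9 355.8]
[547.1 179.5]
[389.7 171.3]
[380.1 346.8]
lever knob z80 [441.8 198.2]
```

View pics/o1.png

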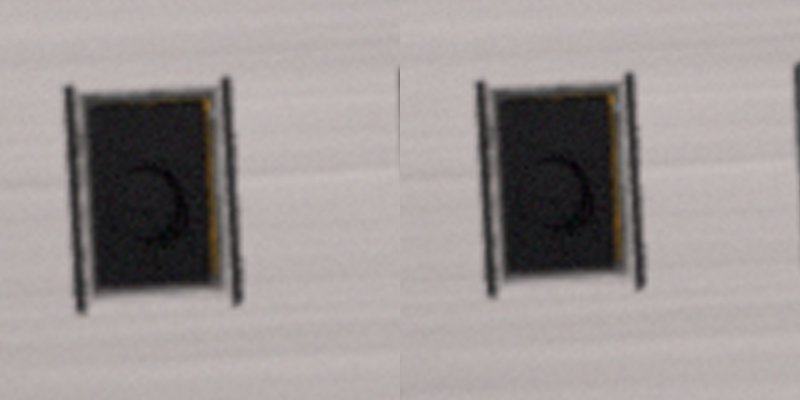

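```bash
python3 - <<'E'
from lib import *
go(461.5,304.5,50,3.3)
E
```

```text
shift [ 0.0127 -0.0441  0.2461] turn [ 0.001   0.0013 -0.057 ] clock 2.25
```

Emit:
send_rows --targets '[0.0127, -0.0441, 0.1, 0, 0, -0.057, 1, 0.0127, -0.0441, 0.1, 0, 0, -0.057, 1, 0.0127, -0.0441, 0.1, 0, 0, -0.057, 1, 0.0127, -0.0441, 0.2461, 0, 0, -0.057, 1, 0.0127, -0.0441, 0.2461, 0, 0, -0.057, 1, 0.0127, -0.0441, 0.2461, 0, 0, -0.057, 1, 0.0127, -0.0441, 0.2461, 0, 0, -0.057, 1, 0.0127, -0.0441, 0.2461, 0, 0, -0.057, 1, 0.0127, -0.0441, 0.2461, 0, 0, -0.057, 1, 0.0127, -0.0441, 0.2461, 0, 0, -0.057, 1]'

```text
clock: 3.08
eef_pos: [463.5, 305.1, 52.4]
tcp_rot: [-3.141, -0.002, 0.056]
contact_force: [-0.3, 0.4, -0.1]
opening: 1.005
grasp_force: 0.0
```

Emit:
send_rows --targets '[0, 0, 0, 0, 0, 0, -1, 0, 0, 0, 0, 0, 0, -1, 0, 0, 0, 0, 0, 0, -1, 0, 0, 0, 0, 0, 0, -1, 0, 0, 0, 0, 0, 0, -1, 0, 0, 0, 0, 0, 0, -1, 0, 0, 0, 0, 0, 0, -1, 0, 0, 0, 0, 0, 0, -1]' --grip_force 60

```text
clock: 3.75
eef_pos: [462.3, 305.3, 50.6]
tcp_rot: [3.142, 0.0, 0.057]
contact_force: [-1.6, 0.6, -0.3]
opening: -0.0
grasp_force: 0.0
```

```bash
python3 - <<'E'
from lib import *
f=grab("wrist"); g=grab("scene"); p=w2p(g,[462,305,50]); print(p,r.sense()["opening"],r.sense()["grasp_force"])
u,v=map(int,p); c=cv2.resize(g["color"][v-50:v+50,u-50:u+50],(400,400))
cv2.imwrite("pics/w3.png",np.hstack([f["color"][:,120:520],c]))
E
```

```text
[372.43993467 147.98649504] -0.000759813146731656 0.0
```

View pics/w3.png

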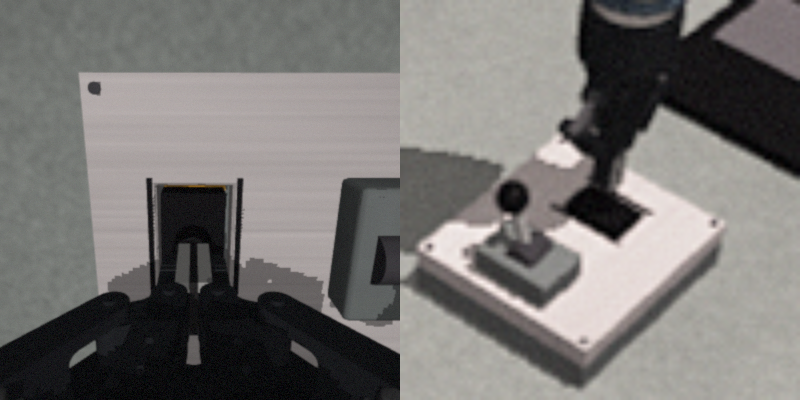

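The left half shows the closed fingers at (195,260), with the knob as a dark half-disc at about (193,232), just ahead of them. The pads missed it, so I check where the TCP projects.

```bash
python3 - <<'E'
from lib import *
f=grab("wrist"); s=r.sense(); e=s["eef_pos"]; print(e,f["xyz"],f["attitude"])
for dz in (0,16,38): print(dz,w2p(f,e+[0,0,dz])-[120,0])
for k in (48,66): print("knob",k,w2p(f,[461.5,305,k])-[120,0])
g=grab("top"); print(w2p(g,e))
c=cv2.resize(f["color"][200:320,240:400],None,fx=3,fy=3,interpolation=cv2.INTER_CUBIC)
c=cv2.convertScaleAbs(c,alpha=2.5,beta=10)
u,v=map(int,w2p(g,e)); h=cv2.resize(g["color"][v-30:v+30,u-40:u+40],(480,360),interpolation=cv2.INTER_CUBIC)
cv2.imwrite("pics/w4.png",cv2.resize(np.hstack([c,cv2.convertScaleAbs(h,alpha=2)]),(800,300)))
E
```

```text
[462.32555473 305.23394686  50.51056185] [534.6473668  309.15977113 215.85209828] [ 2.85208550e+00 -1.45394021e-03 -1.51464068e+00]
0 [192.4240843  240.94730229]
16 [192.40504644 254.25187689]
38 [192.37218958 277.21382986]
knob 48 [192.77472064 240.49830676]
knob 66 [192.7901616  255.35259221]
[168.69772727 245.91719001]
```

View pics/w4.png

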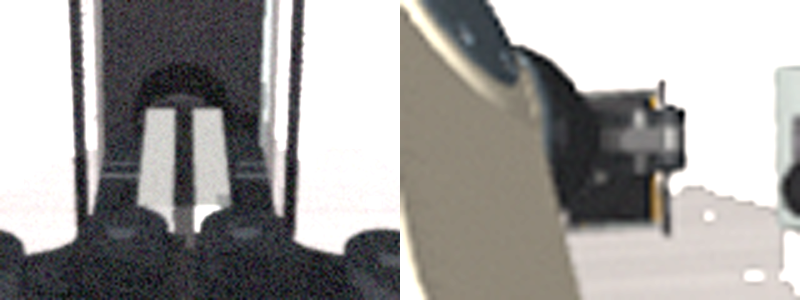

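Emit:
send_rows --targets '[0, 0, -0.03, 0, 0, 0, -1, 0, 0, -0.03, 0, 0, 0, -1, 0, 0, -0.03, 0, 0, 0, -1, 0, 0.043, -0.03, 0, 0, 0, -1, 0, 0.043, -0.03, 0, 0, 0, -1, 0, 0.043, -0.03, 0, 0, 0, -1, 0, 0.043, -0.012, 0, 0, 0, -1, 0, 0.043, -0.012, 0, 0, 0, -1, 0, 0.043, -0.006, 0, 0, 0, -1, 0, 0.043, -0.006, 0, 0, 0, -1, 0, 0.043, -0.001, 0, 0, 0, -1, 0, 0.043, -0.001, 0, 0, 0, -1]'

```text
clock: 4.95
eef_pos: [464.6, 262.5, 51.1]
tcp_rot: [3.141, 0.0, 0.057]
contact_force: [0.2, -0.8, 0.4]
opening: -0.003
grasp_force: 0.0
```

Emit:
send_rows --targets '[0, 0, 0.001, 0, 0, 0, -1, 0, 0, 0.002, 0, 0, 0, -1, 0, 0, 0.002, 0, 0, 0, -1, 0, 0, 0.002, 0, 0, 0, -1]'

```text
clock: 5.28
eef_pos: [464.9, 262.3, 49.7]
tcp_rot: [-3.142, -0.0, 0.057]
contact_force: [0.5, 0.2, 0.1]
opening: 0.0
grasp_force: 0.0
```

```bash
python3 - <<'E'
from lib import *
f=grab("wrist"); s=r.sense(); print(s["eef_pos"],s["contact_force"]); e=s["eef_pos"]
g=grab("scene"); u,v=map(int,w2p(g,e)); c=cv2.resize(g["color"][v-50:v+50,u-50:u+50],(400,400),interpolation=cv2.INTER_CUBIC)
cv2.circle(c,(200,200),3,(0,0,255),-1)
cv2.imwrite("pics/w5.png",np.hstack([f["color"][:,120:520],c]))
E
```

```text
[464.95870017 262.37131223  49.77644289] [-0.25120579  0.06293197  0.44837637]
```

View pics/w5.png

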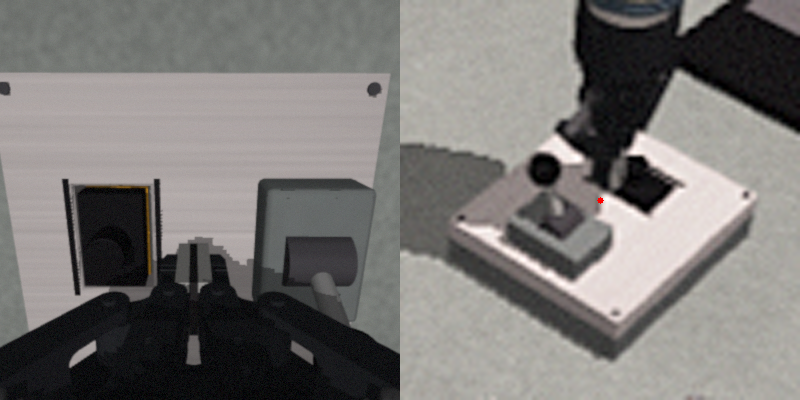

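The scene crop shows the shut fingertips at about (612,188), while the TCP projects to (600,200). The tips may be higher than I assumed, so I probe downward for contact.

Emit:
send_rows --targets '[0, 0, 0.002, 0, 0, 0, -1, 0, 0, 0.003, 0, 0, 0, -1, 0, 0, 0.004, 0, 0, 0, -1, 0, 0, 0.004, 0, 0, 0, -1, 0, 0, 0.004, 0, 0, 0, -1]'

```text
clock: 5.8
eef_pos: [464.8, 262.3, 45.5]
tcp_rot: [3.142, 0.0, 0.057]
contact_force: [0.3, 0.2, 0.7]
opening: -0.0
grasp_force: 0.0
```

```bash
python3 - <<'E'
from lib import *
f=grab("wrist"); s=r.sense(); print(s["eef_pos"],s["contact_force"]); e=s["eef_pos"]
print("tcp",w2p(f,e)-[120,0])
for k in (48,66): print("knob",k,w2p(f,[461.5,305,k])-[120,0])
for k in (45,): print("screws",w2p(f,[535.9,355.8,k])-[120,0],w2p(f,[547.1,179.5,k])-[120,0])
E
```

```text
[464.83533883 262.30442115  45.57493686] [-0.68236317 -0.1457646   0.26121097]
tcp [192.35129366 240.87083869]
knob 48 [110.81408012 244.43196319]
knob 66 [101.97455658 260.16700913]
screws [ 1.32786657 90.2388701 ] [378.86149056  87.33324604]
```

Emit:
send_rows --targets '[0, 0, 0.002, 0, 0, 0, -1, 0, 0, 0.003, 0, 0, 0, -1, 0, 0, 0.003, 0, 0, 0, -1, 0, 0, 0.003, 0, 0, 0, -1]'

```text
clock: 6.18
eef_pos: [464.8, 262.3, 42.5]
tcp_rot: [3.141, 0.0, 0.057]
contact_force: [0.7, -0.3, -0.4]
opening: 0.002
grasp_force: 0.0
```

Emit:
send_rows --targets '[0, 0, 0.002, 0, 0, 0, -1, 0, 0, 0.003, 0, 0, 0, -1, 0, 0, 0.003, 0, 0, 0, -1, 0, 0, 0.003, 0, 0, 0, -1]'

```text
clock: 6.52
eef_pos: [464.8, 262.3, 39.5]
tcp_rot: [3.141, 0.0, 0.057]
contact_force: [-0.8, 0.3, 0.4]
opening: 0.001
grasp_force: 0.0
```

Emit:
send_rows --targets '[0, 0, 0.002, 0, 0, 0, -1, 0, 0, 0.003, 0, 0, 0, -1, 0, 0, 0.003, 0, 0, 0, -1, 0, 0, 0.003, 0, 0, 0, -1]'

```text
clock: 6.85
eef_pos: [464.7, 262.3, 36.5]
tcp_rot: [3.141, 0.0, 0.057]
contact_force: [-0.3, 0.5, -0.0]
opening: 0.002
grasp_force: 0.0
```

Emit:
send_rows --targets '[0, 0, 0.002, 0, 0, 0, -1, 0, 0, 0.003, 0, 0, 0, -1, 0, 0, 0.003, 0, 0, 0, -1, 0, 0, 0.003, 0, 0, 0, -1]'

```text
clock: 7.18
eef_pos: [464.8, 262.3, 33.5]
tcp_rot: [3.141, 0.0, 0.057]
contact_force: [-0.4, 0.5, 0.5]
opening: -0.001
grasp_force: 0.0
```

```bash
python3 - <<'E'
from lib import *
f=grab("wrist"); s=r.sense(); print(s["eef_pos"],s["contact_force"]); e=s["eef_pos"]
g=grab("scene"); u,v=map(int,w2p(g,e)); c=cv2.resize(g["color"][v-50:v+50,u-50:u+50],(400,400),interpolation=cv2.INTER_CUBIC)
cv2.circle(c,(200,200),3,(0,0,255),-1)
cv2.imwrite("pics/w6.png",np.hstack([f["color"][:,120:520],c]))
E
```

```text
[464.80792167 262.29332068  33.55740055] [-0.89966619 -1.43794026 -0.1843874 ]
```

View pics/w6.png

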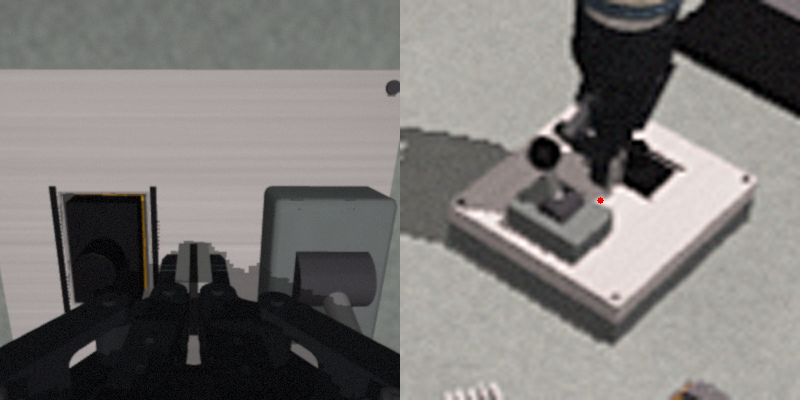

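The shut tips are still slightly above the tester top even with the TCP reading 33.5, so I keep probing.

Emit:
send_rows --targets '[0, 0, 0.001, 0, 0, 0, -1, 0, 0, 0.002, 0, 0, 0, -1, 0, 0, 0.002, 0, 0, 0, -1, 0, 0, 0.002, 0, 0, 0, -1]'

```text
clock: 7.62
eef_pos: [464.8, 262.3, 31.5]
tcp_rot: [3.142, 0.0, 0.057]
contact_force: [-0.4, -0.2, 0.5]
opening: 0.001
grasp_force: 0.0
```

Emit:
send_rows --targets '[0, 0, 0.001, 0, 0, 0, -1, 0, 0, 0.002, 0, 0, 0, -1, 0, 0, 0.002, 0, 0, 0, -1, 0, 0, 0.002, 0, 0, 0, -1]'

```text
clock: 7.95
eef_pos: [464.8, 262.3, 29.5]
tcp_rot: [3.142, 0.0, 0.057]
contact_force: [0.1, -0.2, -0.4]
opening: 0.002
grasp_force: 0.0
```

Emit:
send_rows --targets '[0, 0, 0.001, 0, 0, 0, -1, 0, 0, 0.002, 0, 0, 0, -1, 0, 0, 0.002, 0, 0, 0, -1, 0, 0, 0.002, 0, 0, 0, -1]'

```text
clock: 8.28
eef_pos: [464.8, 262.3, 27.5]
tcp_rot: [3.142, 0.0, 0.057]
contact_force: [-0.2, 0.7, 0.3]
opening: -0.002
grasp_force: 0.0
```

Emit:
send_rows --targets '[0, 0, 0.001, 0, 0, 0, -1, 0, 0, 0.0015, 0, 0, 0, -1, 0, 0, 0.0015, 0, 0, 0, -1, 0, 0, 0.0015, 0, 0, 0, -1]'

```text
clock: 8.62
eef_pos: [464.9, 262.3, 26.1]
tcp_rot: [-3.142, -0.0, 0.057]
contact_force: [-0.3, 0.0, -0.2]
opening: 0.001
grasp_force: 0.0
```

Emit:
send_rows --targets '[0, 0, 0.001, 0, 0, 0, -1, 0, 0, 0.0015, 0, 0, 0, -1, 0, 0, 0.0015, 0, 0, 0, -1, 0, 0, 0.0015, 0, 0, 0, -1]'

```text
clock: 8.95
eef_pos: [465.1, 262.5, 24.7]
tcp_rot: [-3.141, -0.0, 0.057]
contact_force: [1.0, 0.6, -0.2]
opening: 0.002
grasp_force: 0.0
```

Emit:
send_rows --targets '[0, 0, 0.001, 0, 0, 0, -1, 0, 0, 0.0015, 0, 0, 0, -1, 0, 0, 0.0015, 0, 0, 0, -1, 0, 0, 0.0015, 0, 0, 0, -1]'

```text
clock: 9.28
eef_pos: [465.1, 262.5, 23.5]
tcp_rot: [-3.141, -0.0, 0.057]
contact_force: [-0.7, 0.6, 4.0]
opening: 0.002
grasp_force: 2.4
```

```bash
python3 - <<'E'
from lib import *
f=grab("wrist"); s=r.sense(); print(s["eef_pos"],s["contact_force"]); e=s["eef_pos"]
g=grab("scene"); u,v=map(int,w2p(g,e)); c=cv2.resize(g["color"][v-50:v+50,u-50:u+50],(400,400),interpolation=cv2.INTER_CUBIC)
cv2.circle(c,(200,200),3,(0,0,255),-1)
cv2.imwrite("pics/w7.png",np.hstack([f["color"][:,120:520],c]))
E
```

```text
[465.07114892 262.43992105  23.46182183] [-0.20331699  0.54802467  4.18849743]
```

View pics/w7.png

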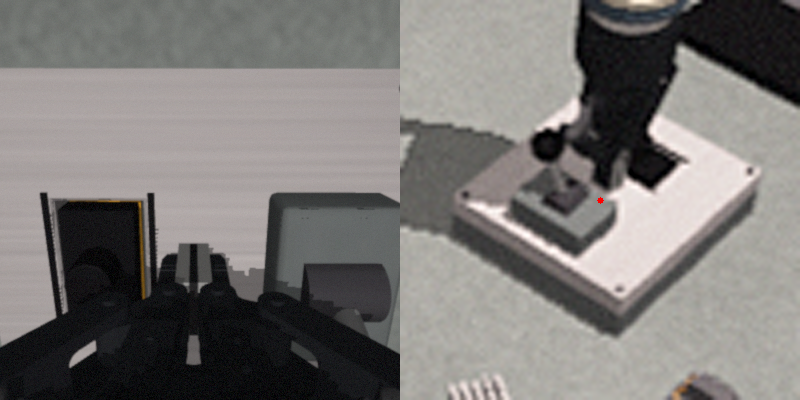

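Contact came at reported z of about 24.5 over a surface at 45, so the real shut tips sit about 20.5 mm above the reported TCP. Laterally they agree. I now grasp the knob with that correction.

Emit:
send_rows --targets '[0, 0, -0.055, 0, 0, 0, -1, 0, 0, -0.055, 0, 0, 0, 1, 0, 0, -0.055, 0, 0, 0, 1, -0.001, -0.0425, -0.055, 0, 0, 0, 1, -0.001, -0.0425, -0.055, 0, 0, 0, 1, -0.001, -0.0425, -0.055, 0, 0, 0, 1, -0.001, -0.0425, -0.055, 0, 0, 0, 1, -0.001, -0.0425, -0.03, 0, 0, 0, 1, -0.001, -0.0425, -0.006, 0, 0, 0, 1, -0.001, -0.0425, -0.006, 0, 0, 0, 1, -0.001, -0.0425, -0.006, 0, 0, 0, 1, -0.001, -0.0425, -0.006, 0, 0, 0, 1]'

```text
clock: 10.38
eef_pos: [461.6, 304.3, 29.6]
tcp_rot: [3.141, 0.0, 0.056]
contact_force: [0.2, -0.8, 0.8]
opening: 1.001
grasp_force: 0.0
```

Emit:
send_rows --targets '[0, 0, 0, 0, 0, 0, -1, 0, 0, 0, 0, 0, 0, -1, 0, 0, 0, 0, 0, 0, -1, 0, 0, 0, 0, 0, 0, -1, 0, 0, 0, 0, 0, 0, -1, 0, 0, 0, 0, 0, 0, -1, 0, 0, 0, 0, 0, 0, -1, 0, 0, 0, 0, 0, 0, -1]' --grip_force 60

```text
clock: 11.05
eef_pos: [461.6, 304.8, 29.4]
tcp_rot: [-3.141, -0.0, 0.057]
contact_force: [-1.2, -0.4, 5.5]
opening: 0.205
grasp_force: 58.5
```

Emit:
send_rows --targets '[0, 0, -0.03, 0, 0, 0, -1, 0, 0, -0.06, 0, 0, 0, -1, 0, 0, -0.1, 0, 0, 0, -1, 0, 0, -0.14, 0, 0, 0, -1, 0, 0, -0.17, 0, 0, 0, -1, 0, 0.1, -0.17, 0, 0, 0, -1, 0, 0.13, -0.17, 0, 0, 0, -1, 0, 0.16, -0.17, 0, 0, 0, -1, 0, 0.19, -0.17, 0, 0, 0, -1, 0, 0.22, -0.17, 0, 0, 0, -1, 0, 0.25, -0.17, 0, 0, 0, -1, 0, 0.25, -0.17, 0, 0, 0, -1]'

```text
clock: 12.05
eef_pos: [475.3, 49.1, 198.9]
tcp_rot: [3.139, 0.001, 0.053]
contact_force: [-0.5, 0.6, -0.4]
opening: 0.197
grasp_force: 58.9
```

Emit:
send_rows --targets '[0.02, 0.04, 0, 0, 0, 0, -1, 0.02, 0.08, 0, 0, 0, 0, -1, 0.02, 0.115, 0, 0, 0, 0, -1, 0.02, 0.15, 0, 0, 0, 0, -1, 0.02, 0.185, 0, 0, 0, 0, -1, 0.02, 0.22, 0, 0, 0, 0, -1, 0.02, 0.25, 0, 0, 0, 0, -1, 0.02, 0.25, 0, 0, 0, 0, -1, 0.02, 0.25, 0, 0, 0, 0, -1, 0.02, 0.25, 0, 0, 0, 0, -1]'

```text
clock: 12.88
eef_pos: [509.4, -192.9, 198.6]
tcp_rot: [-3.141, 0.001, 0.056]
contact_force: [0.2, 0.3, -1.2]
opening: 0.202
grasp_force: 59.0
```

```bash
python3 - <<'E'
from lib import *
import pickle
s=r.sense(); print(s["eef_pos"],s["opening"],s["grasp_force"])
f=grab("wrist","w8"); pickle.dump(f,open("w8.pkl","wb"))
E
```

```text
[ 509.36104703 -192.94549312  198.64566078] 0.20201238378455275 59.02503311634064
```

View pics/w8.png

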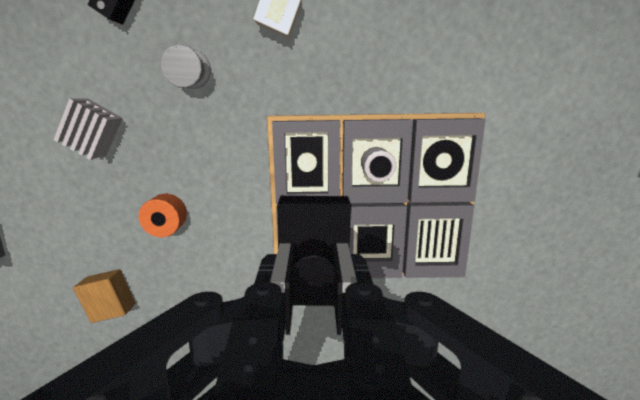

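The rack is clear: plug slot floor at (307,162), coil slot (446,160), relay slot (373,240), heat sink slot (437,240). The plug hangs straight in the gripper.

```bash
python3 - <<'E'
from lib import *
import pickle; f=pickle.load(open("w8.pkl","rb")); im=f["color"]
m=(im.min(2)>150).astype(np.uint8); m[:110]=0; m[285:]=0; m[:,:270]=0; m[:,490:]=0
m[175:,:350]=0
print("white"); mm=cv2.morphologyEx(m,cv2.MORPH_CLOSE,np.ones((3,3))); blobs(f,mm,8,100)
print("dark"); d=(im.max(2)<60).astype(np.uint8); d[:120]=0;d[275:]=0;d[:,:285]=0;d[:,480:]=0;d[190:,:355]=0
blobs(f,d,8,60)
print("edge tl,tr",p2w(f,270,117,6).round(1),p2w(f,484,115,6).round(1))
print("parts", {n:p2w(f,u,v,z).round(1) for n,u,v,z in [("heat",87,128,28),("coil",160,216,26),("spool",182,64,32),("relay",278,10,26)]})
E
```

```text
white
px 437 241 rect 434.6 -338.9 size 53.2 45.6 ang 4.0
px 307 162 rect 516.5 -185.9 size 18.9 19.0 ang 48.0
px 375 161 rect 520.9 -259.0 size 48.6 49.7 ang 3.8
px 444 161 rect 525.9 -332.6 size 52.6 51.9 ang 4.3
px 324 152 rect 527.6 -204.2 size 46.1 14.8 ang 19.1
px 289 151 rect 527.2 -167.1 size 19.8 46.9 ang 70.3
dark
px 370 247 rect 417.1 -268.9 size 59.4 43.5 ang 3.2
px 406 236 rect 434.0 -303.8 size 84.0 3.2 ang 3.5
px 380 166 rect 516.3 -265.0 size 21.2 20.8 ang 49.7
px 443 160 rect 527.0 -331.0 size 40.9 40.9 ang 51.6
px 307 161 rect 517.1 -185.6 size 51.7 31.5 ang 3.6
px 471 160 rect 527.4 -361.1 size 52.8 2.6 ang 4.0
px 412 158 rect 524.1 -297.6 size 85.0 2.9 ang 3.8
edge tl,tr [ 561.1 -145.9] [ 575.3 -366.4]
parts {'heat': array([542.,  30.]), 'coil': array([453.4, -33.5]), 'spool': array([605.5, -67.5]), 'relay': array([ 656. , -153.7])}
```

Emit:
send_rows --targets '[0.0073, -0.0051, 0.04, 0, 0, -0.008, -1, 0.0073, -0.0051, 0.08, 0, 0, -0.008, -1, 0.0073, -0.0051, 0.12, 0, 0, -0.008, -1, 0.0073, -0.0051, 0.16, 0, 0, -0.008, -1, 0.0073, -0.0051, 0.18, 0, 0, -0.008, -1, 0.0073, -0.0051, 0.188, 0, 0, -0.008, -1, 0.0073, -0.0051, 0.188, 0, 0, -0.008, -1, 0.0073, -0.0051, 0.188, 0, 0, -0.008, -1]'

```text
clock: 13.6
eef_pos: [517.5, -187.3, 11.9]
tcp_rot: [3.141, -0.001, 0.066]
contact_force: [0.5, -0.3, -0.0]
opening: 0.206
grasp_force: 59.0
```

Emit:
send_rows --targets '[0, 0, 0.002, 0, 0, 0, -1, 0, 0, 0.004, 0, 0, 0, -1, 0, 0, 0.005, 0, 0, 0, -1, 0, 0, 0.005, 0, 0, 0, -1, 0, 0, 0.005, 0, 0, 0, -1]'

```text
clock: 14.02
eef_pos: [517.1, -188.0, 6.7]
tcp_rot: [3.141, -0.001, 0.065]
contact_force: [0.2, -0.9, -1.0]
opening: 0.203
grasp_force: 59.0
```

Emit:
send_rows --targets '[0, 0, 0.001, 0, 0, 0, -1, 0, 0, 0.0015, 0, 0, 0, -1, 0, 0, 0.0015, 0, 0, 0, -1, 0, 0, 0.0015, 0, 0, 0, -1]'

```text
clock: 14.35
eef_pos: [517.1, -188.1, 5.7]
tcp_rot: [3.141, -0.001, 0.065]
contact_force: [-3.9, 1.3, 12.8]
opening: 0.206
grasp_force: 60.4
```

Emit:
send_rows --targets '[0, 0, 0, 0, 0, 0, 0.1, 0, 0, 0, 0, 0, 0, 0.1, 0, 0, 0, 0, 0, 0, 0.1, 0, 0, -0.03, 0, 0, 0, 0.1, 0, 0, -0.07, 0, 0, 0, 0.1, 0, 0, -0.11, 0, 0, 0, 1, 0, 0, -0.15, 0, 0, 0, 1, 0, 0, -0.18, 0, 0, 0, 1, 0.05, -0.1, -0.19, 0, 0, 0, 1, 0.08, -0.15, -0.2, 0, 0, 0, 1, 0.09, -0.18, -0.2, 0, 0, 0, 1, 0.09, -0.22, -0.2, 0, 0, 0, 1]'

```text
clock: 15.35
eef_pos: [577.0, -32.0, 200.8]
tcp_rot: [3.141, -0.002, 0.064]
contact_force: [1.1, -1.6, -0.1]
opening: 1.003
grasp_force: 0.0
```

Emit:
send_rows --targets '[0, -0.03, 0, 0, 0, 0, 1, 0, -0.06, 0, 0, 0, 0, 1, 0, -0.1, 0, 0, 0, 0, 1, 0, -0.12, 0, 0, 0, 0, 1, 0, -0.12, 0, 0, 0, 0, 1, 0, -0.12, 0, 0, 0, 0, 1, 0, -0.12, 0, 0, 0, 0, 1]'

```text
clock: 15.93
eef_pos: [567.7, 85.9, 199.8]
tcp_rot: [3.141, 0.0, 0.065]
contact_force: [-0.8, -0.6, -1.2]
opening: 1.003
grasp_force: 0.0
```

```bash
python3 - <<'E'
from lib import *
import pickle
s=r.sense(); print(s["eef_pos"],s["clock"])
t=grab("top"); f=grab("wrist","w9"); pickle.dump((t,f),open("w9.pkl","wb"))
im=t["color"]
# plug check: dark block in its slot, from top camera at z=floor+14
d=(im.max(2)<60).astype(np.uint8); d[:200]=0;d[242:]=0;d[:,:380]=0;d[:,:][:,412:]=0; blobs(t,d,24,30)
print("adapter guess wrist px",w2p(f,[650,161,34]))
E
```

```text
[567.68094962  85.91873923 199.81372477] 15.9333
px 395 222 rect 516.5 -187.3 size 53.4 38.0 ang 4.3
adapter guess wrist px [237.0154216   82.56014304]
```

View pics/w9.png

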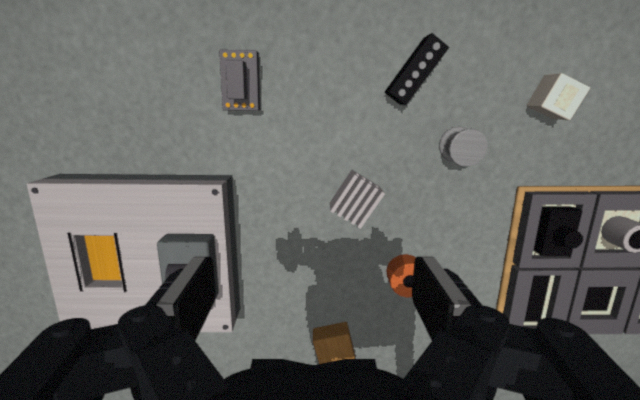

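The plug lies in its slot at (560,228) and the recess shows its brass plate at (100,257). The adapter is at (240,81) with contacts near (226,55), (252,54), (228,106) and (253,105). Terminal is at (417,70), relay top at (566,96), heat sink (357,199), coil (405,275).

```bash
python3 - <<'E'
from lib import *
import pickle; t,f=pickle.load(open("w9.pkl","rb")); im=f["color"].astype(int)
def reg(m,u0,u1,v0,v1):
    o=np.zeros(m.shape,np.uint8); o[v0:v1,u0:u1]=m[v0:v1,u0:u1]; return o
B,G,Rr=im[...,0],im[...,1],im[...,2]
print("contacts"); gold=((Rr-B)>60)
n=cv2.connectedComponentsWithStats(reg(gold,210,270,40,120)); 
c=np.float32([p2w(f,*p,16.5) for p,a in zip(n[3][1:],n[2][1:,4]) if a>2]); print(c.round(1)); print(cv2.minAreaRect(c))
print("terminal screws"); n=cv2.connectedComponentsWithStats(reg(im.min(2)>105,380,455,25,110).astype(np.uint8)*reg(cv2.erode(cv2.morphologyEx((im.max(2)<60).astype(np.uint8),cv2.MORPH_CLOSE,np.ones((9,9))),np.ones((3,3))),380,455,25,110))
for p,a in zip(n[3][1:],n[2][1:,4]):
    if a>3: print(p.round(1),a,p2w(f,*p,24).round(1))
print("relay"); blobs(f,reg(im.min(2)>170,520,600,60,130),26,60)
print("heat"); blobs(f,cv2.morphologyEx(reg(im.min(2)>130,320,395,160,235),cv2.MORPH_CLOSE,np.ones((7,7))),28,60)
print("coil"); blobs(f,reg((Rr-B)>60,380,430,250,300),26,60)
print("recess gold"); blobs(f,reg(gold,60,130,225,295),34,60)
print("screws",[p2w(f,*p,45).round(1) for p in [(35,190),(214,192),(225,327)]])
E
```

```text
contacts
[[675.3 176.4]
 [675.5 168.3]
 [676.  160.3]
 [676.3 152.3]
 [629.2 174.4]
 [629.2 166.3]
 [629.7 158.3]
 [630.2 150.4]]
((652.6256103515625, 163.3880615234375), (46.49980926513672, 24.122905731201172), 2.4322991371154785)
terminal screws
[436.4  45.8] 35 [694.6 -22.1]
[429.2  55.4] 32 [685.9 -16.8]
[422.2  64.7] 32 [677.4 -11.4]
[415.3  74.1] 33 [668.7  -6.2]
[408.4  83.4] 30 [660.   -0.8]
[401.7  92.2] 28 [651.6   4.5]
relay
px 566 96 rect 657.7 -153.2 size 32.4 32.1 ang 70.6
heat
px 357 202 rect 538.0 37.2 size 49.4 54.0 ang 52.9
coil
px 402 276 rect 455.2 -20.6 size 51.8 28.4 ang 3.8
recess gold
px 103 257 rect 461.1 305.9 size 53.4 31.5 ang 3.1
screws [array([537. , 356.7]), array([546. , 181.3]), array([389.9, 172.3])]
```

```bash
python3 - <<'E'
from lib import *
go(652.6,163.4,-2,2.4)
E
```

```text
shift [ 0.0896 -0.0726  0.2019] turn [0.0003 0.0002 0.0218] clock 16.03
```

Emit:
send_rows --targets '[0.09, -0.0725, 0.02, 0, 0, 0.022, 1, 0.09, -0.0725, 0.06, 0, 0, 0.022, 1, 0.09, -0.0725, 0.1, 0, 0, 0.022, 1, 0.09, -0.0725, 0.14, 0, 0, 0.022, 1, 0.09, -0.0725, 0.16, 0, 0, 0.022, 1, 0.09, -0.0725, 0.18, 0, 0, 0.022, 1, 0.09, -0.0725, 0.19, 0, 0, 0.022, 1, 0.09, -0.0725, 0.198, 0, 0, 0.022, 1, 0.09, -0.0725, 0.202, 0, 0, 0.022, 1, 0.09, -0.0725, 0.202, 0, 0, 0.022, 1, 0.09, -0.0725, 0.202, 0, 0, 0.022, 1]'

```text
clock: 16.95
eef_pos: [654.3, 164.6, 0.1]
tcp_rot: [-3.141, -0.003, 0.042]
contact_force: [-0.0, -0.4, -0.7]
opening: 1.0
grasp_force: 0.0
```

Emit:
send_rows --targets '[0, 0, 0, 0, 0, 0, -1, 0, 0, 0, 0, 0, 0, -1, 0, 0, 0, 0, 0, 0, -1, 0, 0, 0, 0, 0, 0, -1, 0, 0, 0, 0, 0, 0, -1, 0, 0, 0, 0, 0, 0, -1, 0, 0, 0, 0, 0, 0, -1, 0, 0, 0, 0, 0, 0, -1]' --grip_force 80

```text
clock: 17.62
eef_pos: [653.1, 164.8, -1.4]
tcp_rot: [-3.141, -0.0, 0.043]
contact_force: [-2.2, -0.2, 6.0]
opening: 0.16
grasp_force: 80.9
```

Emit:
send_rows --targets '[0, 0, -0.02, 0, 0, 0, -1, 0, 0, -0.06, 0, 0, 0, -1, 0, 0, -0.1, 0, 0, 0, -1, 0, 0, -0.14, 0, 0, 0, -1, 0, 0, -0.14, 0, 0, 0, -1, 0, 0, -0.14, 0, 0, 0, -1, 0, 0, -0.14, 0, 0, 0, -1]'

```text
clock: 18.2
eef_pos: [652.2, 164.5, 137.3]
tcp_rot: [3.141, 0.001, 0.043]
contact_force: [-0.1, -0.4, -2.2]
opening: 0.16
grasp_force: 80.0
```

```bash
python3 - <<'E'
from lib import *
import pickle
go(461.3,303.7,90,3.3)
f=grab("wrist","w10"); pickle.dump(f,open("w10.pkl","wb")); im=f["color"].astype(int); e=r.sense()["eef_pos"]
gold=((im[...,2]-im[...,0])>50).astype(np.uint8); n=cv2.connectedComponentsWithStats(gold)
for p,a in zip(n[3][1:],n[2][1:,4]):
    if a>2: print(p.round(1),a,p2w(f,*p,e[2]+2+16.5).round(1)-e[:2])
E
```

```text
shift [-0.1847 -0.1472  0.0475] turn [ 0.0002  0.0009 -0.0147] clock 18.2
[416.   40.8] 1953 [ 97.05195974 -37.50855855]
[637.1  16.9] 26 [ 109.25195974 -123.60855855]
[632.5  35.5] 188 [ 102.65195974 -123.80855855]
[286.9 212.5] 83 [22.05195974 12.79144145]
[304.3 212.3] 83 [22.45195974  4.79144145]
[321.9 212.4] 80 [22.75195974 -3.40855855]
[339.3 212.4] 84 [ 23.05195974 -11.40855855]
[609.3 330.1] 995 [ -35.44804026 -155.50855855]
[173.4 363.3] 47 [-65.74804026  71.79144145]
```

Emit:
send_rows --targets '[-0.03, -0.024, 0, 0, 0, -0.015, -1, -0.06, -0.048, 0, 0, 0, -0.015, -1, -0.09, -0.072, 0, 0, 0, -0.015, -1, -0.12, -0.096, 0, 0, 0, -0.015, -1, -0.15, -0.12, 0, 0, 0, -0.015, -1, -0.17, -0.136, 0, 0, 0, -0.015, -1, -0.1842, -0.1472, 0, 0, 0, -0.015, -1, -0.1842, -0.1472, 0, 0, 0, -0.015, -1, -0.1842, -0.1472, 0.03, 0, 0, -0.015, -1, -0.1842, -0.1472, 0.06, 0, 0, -0.015, -1, -0.1842, -0.1472, 0.08, 0, 0, -0.015, -1, -0.1842, -0.1472, 0.08, 0, 0, -0.015, -1]'

```text
clock: 19.25
eef_pos: [459.4, 301.2, 52.8]
tcp_rot: [3.137, 0.008, 0.058]
contact_force: [-1.5, -1.2, -1.2]
opening: 0.159
grasp_force: 83.2
```

```bash
python3 - <<'E'
from lib import *
import pickle
go(461.8,303.7,32,3.3); s=r.sense(); e=s["eef_pos"]; print(e,s["tcp_rot"])
f=grab("wrist","w11"); pickle.dump(f,open("w11.pkl","wb")); im=f["color"].astype(int)
gold=((im[...,2]-im[...,0])>50).astype(np.uint8); n=cv2.connectedComponentsWithStats(gold)
for p,a in zip(n[3][1:],n[2][1:,4]):
    if a>2 and p[1]<300: print(p.round(1),a,p2w(f,*p,e[2]+2+16.5).round(1)-e[:2])
dk=(im.max(2)<70).astype(np.uint8); dk[:130]=0; dk[230:]=0; dk[:,:240]=0; dk[:,400:]=0
n=cv2.connectedComponentsWithStats(dk)
for st,p,a in zip(n[2][1:],n[3][1:],n[2][1:,4]):
    if a>15: print("dark",st,p.round(1),p2w(f,*p,45).round(1))
E
```

```text
shift [ 0.0027 -0.0024  0.0208] turn [0.0047 0.0079 0.0002] clock 19.25
[459.38521476 301.24105851  52.8358289 ] [3.13688543 0.00788456 0.05773245]
[307.  185.8] 938 [35.01478524  4.45894149]
[287.1 212.4] 77 [21.81478524 12.95894149]
[304.5 212.5] 80 [22.21478524  4.95894149]
[321.9 212.4] 78 [22.71478524 -3.04105851]
[339.4 212.5] 81 [ 23.11478524 -11.04105851]
dark [259 172   8  58 286] [262.7 200.4] [478.  328.9]
dark [ 270  172   85   58 1035] [311.5 197.7] [481.  302.9]
dark [296 225  36   5 151] [313.4 227.3] [464. 301.]
```

Emit:
send_rows --targets '[0, 0, 0, 0, 0, 0, -1, 0, 0, 0, 0, 0, 0, -1, 0, 0, 0, 0, 0, 0, -1, 0, 0, 0, 0, 0, 0, -1]'

```text
clock: 19.63
eef_pos: [463.4, 304.3, 59.2]
tcp_rot: [-3.141, -0.002, 0.058]
contact_force: [-1.4, 0.3, -1.2]
opening: 0.162
grasp_force: 83.2
```

```bash
python3 - <<'E'
from lib import *
go(461.8,303.7,32,3.3); s=r.sense(); print(s["eef_pos"],s["tcp_rot"],s["contact_force"])
E
```

```text
shift [-0.0016  0.0005  0.0272] turn [-0.001  -0.0018  0.0001] clock 19.63
[463.35812542 304.27337101  59.21027215] [-3.14058200e+00 -1.75715392e-03  5.76831599e-02] [-1.3619876   0.29021803 -1.1946777 ]
```

Emit:
send_rows --targets '[-0.0012, 0.0004, 0, 0, 0, 0, -1, -0.0012, 0.0004, 0.005, 0, 0, 0, -1, -0.0012, 0.0004, 0.01, 0, 0, 0, -1, -0.0012, 0.0004, 0.014, 0, 0, 0, -1, -0.0012, 0.0004, 0.018, 0, 0, 0, -1, -0.0012, 0.0004, 0.022, 0, 0, 0, -1, -0.0012, 0.0004, 0.024, 0, 0, 0, -1, -0.0012, 0.0004, 0.024, 0, 0, 0, -1]'

```text
clock: 20.3
eef_pos: [461.0, 303.2, 33.3]
tcp_rot: [3.141, 0.001, 0.058]
contact_force: [-1.0, -0.4, -1.8]
opening: 0.161
grasp_force: 83.2
```

```bash
python3 - <<'E'
from lib import *
go(461.8,303.7,27,3.3); s=r.sense(); print(s["eef_pos"],s["tcp_rot"],s["contact_force"],s["wrist_torque"])
E
```

```text
shift [ 0.0008 -0.0005  0.0063] turn [0.0006 0.001  0.0002] clock 20.3
[460.99061531 303.1689569   33.30215815] [3.14103181e+00 1.01421139e-03 5.77920662e-02] [-0.99393739 -0.4324197  -1.77491596] [ 0.0022123   0.03445358 -0.03441615]
```

Emit:
send_rows --targets '[0.0005, 0, 0.002, 0, 0, 0, -1, 0.0005, 0, 0.004, 0, 0, 0, -1, 0.0005, 0, 0.005, 0, 0, 0, -1, 0.0005, 0, 0.005, 0, 0, 0, -1]'

```text
clock: 20.63
eef_pos: [461.9, 303.5, 29.1]
tcp_rot: [-3.141, -0.0, 0.058]
contact_force: [-0.0, -0.7, 0.9]
opening: 0.16
grasp_force: 83.7
```

Emit:
send_rows --targets '[0, 0, 0.001, 0, 0, 0, -1, 0, 0, 0.002, 0, 0, 0, -1, 0, 0, 0.002, 0, 0, 0, -1, 0, 0, 0.002, 0, 0, 0, -1]'

```text
clock: 20.97
eef_pos: [462.0, 303.5, 27.5]
tcp_rot: [-3.141, -0.0, 0.058]
contact_force: [-2.0, 0.1, 8.0]
opening: 0.16
grasp_force: 84.6
```

Emit:
send_rows --targets '[0, 0, 0.001, 0, 0, 0, -1, 0, 0, 0.002, 0, 0, 0, -1, 0, 0, 0.003, 0, 0, 0, -1, 0, 0, 0.003, 0, 0, 0, -1]'

```text
clock: 21.3
eef_pos: [462.2, 303.7, 27.2]
tcp_rot: [-3.141, -0.001, 0.058]
contact_force: [-11.3, -6.6, 42.7]
opening: 0.157
grasp_force: 89.3
```

Emit:
send_rows --targets '[0, 0, 0.001, 0, 0, 0, -1, 0, 0, 0.002, 0, 0, 0, -1, 0, 0, 0.002, 0, 0, 0, -1, 0, 0, 0.002, 0, 0, 0, -1]'

```text
clock: 21.63
eef_pos: [462.3, 303.7, 26.9]
tcp_rot: [-3.141, -0.001, 0.058]
contact_force: [-16.9, -10.7, 66.0]
opening: 0.161
grasp_force: 92.4
```

Emit:
send_rows --targets '[0, 0, -0.003, 0, 0, 0, -1, 0, 0, -0.003, 0, 0, 0, -1, 0, 0, -0.003, 0, 0, 0, 0.1, 0, 0, -0.003, 0, 0, 0, 0.1, 0, 0, -0.003, 0, 0, 0, 0.1, 0, 0, -0.03, 0, 0, 0, 0.1, 0, 0, -0.07, 0, 0, 0, 0.1, 0, 0, -0.11, 0, 0, 0, 0, -0.03, 0.01, -0.15, 0, 0, 0, -0.5, -0.05, 0.015, -0.15, 0, 0, 0, -1, -0.05, 0.015, -0.15, 0, 0, 0, -1, -0.05, 0.015, -0.15, 0, 0, 0, -1]'

```text
clock: 22.63
eef_pos: [412.4, 285.5, 172.5]
tcp_rot: [-3.141, -0.001, 0.058]
contact_force: [-0.4, 0.1, -0.4]
opening: -0.0
grasp_force: 0.0
```

```bash
python3 - <<'E'
from lib import *
import pickle
s=r.sense(); print(s["eef_pos"])
f=grab("wrist","w12"); pickle.dump(f,open("w12.pkl","wb")); im=f["color"].astype(int)
gold=((im[...,2]-im[...,0])>50).astype(np.uint8); n=cv2.connectedComponentsWithStats(gold)
for p,a in zip(n[3][1:],n[2][1:,4]):
    if a>2: print(p.round(1),a,p2w(f,*p,45.5).round(1))
sc=grab("scene"); u,v=map(int,w2p(sc,[450,250,60])); c=cv2.resize(sc["color"][v-40:v+40,u-40:u+40],(400,400),interpolation=cv2.INTER_CUBIC)
cv2.imwrite("pics/w12b.png",np.hstack([f["color"][:,120:520],c]))
E
```

```text
[412.40243181 285.50581422 172.53078438]
[280.3  97.3] 28 [484.5 316.5]
[289.7  97.3] 28 [484.9 308.7]
[299.4  97.4] 30 [485.4 300.7]
[309.3  97.4] 29 [485.8 292.5]
[630. 152.] 695 [456.5  11.5]
[281.7 152.7] 26 [438.5 314. ]
[290.9 153. ] 22 [438.6 305.9]
[300. 153.] 21 [439.1 298. ]
[309.3 152.6] 27 [439.9 290. ]
[545. 226.] 4 [384.4  67.9]
[549.5 224.8] 4 [385.8  64.1]
[539.8 230. ] 4 [380.1  71.8]
[544.7 254.6] 2048 [355.6  60.9]
[551. 228.] 3 [382.7  61.8]
[526.8 230.8] 4 [378.7  83.7]
```

View pics/w12b.png

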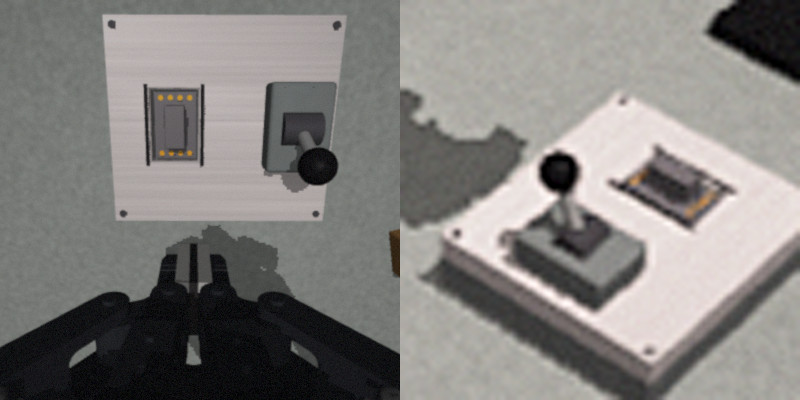

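The adapter sits flush at (296,125), with contact span and centre (462.2, 303.3) matching. The lever is off, its ball at (318,165) in the left crop and (560,172) in the right. I triangulate the ball.

```bash
python3 - <<'E'
from lib import *
import pickle
f=pickle.load(open("w12.pkl","rb")); sc=grab("scene"); t=grab("top")
def ball(g,u0,u1,v0,v1):
    m=np.zeros(g["color"].shape[:2],np.uint8); m[v0:v1,u0:u1]=(g["color"].max(2)<55)[v0:v1,u0:u1]
    m=cv2.morphologyEx(m,cv2.MORPH_OPEN,np.ones((3,3)))
    n=cv2.connectedComponentsWithStats(m); i=1+n[2][1:,4].argmax(); print(n[2][i]); return n[3][i]
u,v=map(int,w2p(sc,[450,250,60])); x=u-40+160/5; y=v-40+172/5
a=ball(f,415,462,140,190); b=ball(sc,int(x)-9,int(x)+10,int(y)-8,int(y)+8); print(a,b,(x,y))
A=[];B=[]
for g,p in ((f,a),(sc,b)):
    d=ray(g,*p); d/=np.linalg.norm(d); P=np.eye(3)-np.outer(d,d); A.append(P); B.append(P@g["xyz"])
X=np.linalg.solve(sum(A),sum(B)); print("ball",X.round(1),[w2p(g,X).round(1) for g in (f,sc)])
print("screws",[p2w(f,*p,45).round(1) for p in [(231,24),(457,25),(440,213),(243,213)]])
go(X[0]-45,X[1],X[2]+40-20.5,3.3)
E
```

```text
[ 417  148   41   37 1202]
[346 143   7   7  42]
[436.94675541 165.77620632] [349.19047619 145.92857143] (350.0, 146.4)
ball [445.9 202.9 113. ] [array([437.1, 166.2]), array([349.3, 146. ])]
screws [array([537.4, 356.9]), array([546.9, 179.4]), array([391.2, 167.1]), array([380.9, 347.7])]
shift [-0.017   0.0818  0.0387] turn [0.0006 0.0009 0.    ] clock 22.83
```

Emit:
send_rows --targets '[-0.016, 0.03, 0, 0, 0, 0, -1, -0.016, 0.06, 0, 0, 0, 0, -1, -0.016, 0.0817, 0, 0, 0, 0, -1, -0.016, 0.0817, 0.02, 0, 0, 0, -1, -0.016, 0.0817, 0.05, 0, 0, 0, -1, -0.016, 0.0817, 0.08, 0, 0, 0, -1, -0.016, 0.0817, 0.0925, 0, 0, 0, -1, -0.016, 0.0817, 0.0925, 0, 0, 0, -1, -0.016, 0.0817, 0.0925, 0, 0, 0, -1]'

```text
clock: 23.58
eef_pos: [401.3, 202.8, 78.6]
tcp_rot: [3.14, 0.002, 0.058]
contact_force: [0.3, 0.7, 1.5]
opening: 0.003
grasp_force: 0.0
```

Emit:
send_rows --targets '[0.008, 0, 0, 0, 0, 0, -1, 0.016, 0, 0, 0, 0, 0, -1, 0.024, 0, 0, 0, 0, 0, -1, 0.03, 0, 0, 0, 0, 0, -1, 0.036, 0, 0, 0, 0, 0, -1, 0.042, 0, 0, 0, 0, 0, -1, 0.048, 0, 0, 0, 0, 0, -1, 0.054, 0, 0, 0, 0, 0, -1, 0.06, 0, 0, 0, 0, 0, -1, 0.06, 0, 0, 0, 0, 0, -1]'

```text
clock: 24.42
eef_pos: [462.9, 206.8, 79.6]
tcp_rot: [-3.141, -0.001, 0.058]
contact_force: [0.4, -0.5, 0.1]
opening: -0.003
grasp_force: 0.0
```

Emit:
send_rows --targets '[0.003, 0, 0, 0, 0, 0, -1, 0.006, 0, 0, 0, 0, 0, -1, 0.009, 0, 0, 0, 0, 0, -1, 0.012, 0, 0, 0, 0, 0, -1, 0.012, 0, 0, 0, 0, 0, -1, 0.012, 0, 0, 0, 0, 0, -1]'

```text
clock: 24.92
eef_pos: [468.1, 206.0, 78.4]
tcp_rot: [3.139, 0.01, 0.057]
contact_force: [-18.1, 0.1, 8.0]
opening: 0.001
grasp_force: 8.9
```

```bash
python3 - <<'E'
from lib import *
print(r.sense()["contact_force"]); sc=grab("scene")
for x,z in ((446,113),(467,119),(491,113)):
    print(x,w2p(sc,[x,203,z]).round(1))
m=np.zeros(sc["color"].shape[:2],np.uint8); m[125:175,320:385]=(sc["color"].max(2)<45)[125:175,320:385]
n=cv2.connectedComponentsWithStats(m)
for st,c in zip(n[2][1:],n[3][1:]):
    if st[4]>15: print(st,c.round(1))
E
```

```text
[-18.11579716   0.08670393   7.95845847]
446 [349.3 146. ]
467 [354.6 147.8]
491 [360.5 153.1]
[345 125  27  28 369] [357.1 134.7]
[357 149   9   8  51] [360.9 152.9]
[349 155   9   9  27] [352.9 159.7]
```

The ball now appears at (361,153), which is the predicted fully-over position, with 18 N at the stop. I back off and look at the parts.

Emit:
send_rows --targets '[-0.015, 0, 0, 0, 0, 0, -1, -0.03, 0, 0, 0, 0, 0, -1, -0.03, 0, -0.04, 0, 0, 0, -1, -0.03, 0, -0.08, 0, 0, 0, -1, -0.03, 0, -0.12, 0, 0, 0, 1, -0.02, 0.04, -0.15, 0, 0, 0, 1, -0.01, 0.08, -0.15, 0, 0, 0, 1, 0, 0.12, -0.15, 0, 0, 0, 1, 0.02, 0.16, -0.15, 0, 0, 0, 1, 0.02, 0.2, -0.15, 0, 0, 0, 1, 0.02, 0.207, -0.15, 0, 0, 0, 1, 0.02, 0.207, -0.15, 0, 0, 0, 1]'

```text
clock: 25.97
eef_pos: [506.1, -1.4, 229.7]
tcp_rot: [3.141, -0.001, 0.054]
contact_force: [-0.5, 0.3, 1.1]
opening: 0.999
grasp_force: 0.0
```

Emit:
send_rows --targets '[0, 0, 0, 0, 0, 0, 1, 0, 0, 0, 0, 0, 0, 1, 0, 0, 0, 0, 0, 0, 1, 0, 0, 0, 0, 0, 0, 1]'

```text
clock: 26.3
eef_pos: [505.3, 3.0, 229.6]
tcp_rot: [-3.141, -0.0, 0.059]
contact_force: [-0.2, 0.4, 0.1]
opening: 1.003
grasp_force: 0.0
```

```bash
cat > parts.py <<'E'
from lib import *
def mask(f,m,box):  # box: world xy window at z~0, as a wrist/top pixel polygon
    x,y,h=box; poly=np.int32([w2p(f,[x+a*h,y+b*h,12]) for a,b in((1,1),(1,-1),(-1,-1),(-1,1))])
    w=np.zeros(m.shape,np.uint8); cv2.fillPoly(w,[poly],1); return w*m.astype(np.uint8)
def find(f,box,kind):
    im=f["color"].astype(int); mx,mn=im.max(2),im.min(2); k=lambda n:np.ones((n,n),np.uint8)
    if kind=="coil": m,z=(im[...,2]-im[...,0])>110,26
    if kind=="relay": m,z=mn>165,26
    if kind=="heat": m,z=mn>135,28
    if kind=="term":
        z=24; b=mask(f,mx<62,box); b=cv2.erode(cv2.morphologyEx(b,cv2.MORPH_CLOSE,k(9)),k(3)); m=b*(mn>100)
    m=mask(f,m,box); 
    n=cv2.connectedComponentsWithStats(m)
    C=[(a[4],c) for a,c in zip(n[2][1:],n[3][1:]) if a[4]>4]
    print(kind,"comps",[(int(a),*p2w(f,*c,z).round(1)) for a,c in C])
    if kind=="heat":
        L=n[1]; 
        for i in range(1,n[0]):
            if n[2][i,4]<25: continue
            q=np.float32([p2w(f,u,v,z) for v,u in zip(*np.nonzero(L==i))]); d=cv2.fitLine(q,cv2.DIST_L2,0,.01,.01).ravel(); print("  stripe",d.round(3),"ang",np.degrees(np.arctan2(d[1],d[0])).round(1))
    if kind in("coil","relay","heat"): blobs(f,cv2.morphologyEx(m,cv2.MORPH_CLOSE,k(9 if kind!="relay" else 5)),z,60)
E
python3 - <<'E'
from parts import *
f=grab("wrist","w13"); import pickle; pickle.dump(f,open("w13.pkl","wb")); s=r.sense(); print(s["eef_pos"],s["clock"])
for n,x,y in (("coil",452,-33),("heat",540,36),("term",673,-9),("relay",657,-153)): find(f,(x,y,45),n)
print("spool px",w2p(f,[603,-67,32]))
E
```

```text
[505.30213589   2.84623802 229.6101791 ] 26.35
coil comps [(826, np.float64(451.6), np.float64(-31.4))]
px 340 214 rect 450.9 -31.5 size 40.4 40.7 ang 3.3
heat comps [(39, np.float64(583.3), np.float64(70.2)), (9, np.float64(580.9), np.float64(48.7)), (27, np.float64(581.3), np.float64(21.3)), (81, np.float64(572.2), np.float64(69.0)), (8, np.float64(581.6), np.float64(6.3)), (7, np.float64(576.6), np.float64(47.4)), (44, np.float64(574.8), np.float64(38.9)), (271, np.float64(550.3), np.float64(52.6)), (836, np.float64(539.8), np.float64(32.7)), (7, np.float64(560.0), np.float64(15.4)), (31, np.float64(549.6), np.float64(75.3)), (55, np.float64(542.9), np.float64(66.9)), (6, np.float64(539.6), np.float64(77.9)), (17, np.float64(531.7), np.float64(75.2)), (20, np.float64(519.1), np.float64(71.1)), (8, np.float64(521.0), np.float64(57.8)), (64, np.float64(507.7), np.float64(74.0)), (7, np.float64(514.0), np.float64(59.2)), (28, np.float64(504.9), np.float64(38.3)), (15, np.float64(500.3), np.float64(65.5)), (10, np.float64(501.8), np.float64(16.5))]
  stripe [ 1.0500e-01 -9.9400e-01  5
[... 293 characters left out ...]
1] ang -24.4
  stripe [ 8.98000e-01 -4.40000e-01  5.39694e+02  3.26970e+01] ang -26.1
  stripe [  0.818  -0.575 549.628  75.276] ang -35.1
  stripe [  0.679  -0.734 542.858  66.932] ang -47.3
  stripe [  0.822   0.569 507.714  73.967] ang 34.7
  stripe [9.66000e-01 2.58000e-01 5.04939e+02 3.82990e+01] ang 14.9
px 302 93 rect 582.1 18.0 size 7.9 27.9 ang 10.2
px 272 130 rect 539.7 45.2 size 69.1 86.0 ang 84.2
term comps [(39, np.float64(668.9), np.float64(-5.6)), (44, np.float64(660.7), np.float64(-0.2)), (42, np.float64(652.0), np.float64(4.9))]
relay comps [(1221, np.float64(658.3), np.float64(-153.0))]
px 479 24 rect 658.7 -152.9 size 33.6 34.1 ang 70.5
spool px [386.98224157  77.24616036]
```

```bash
python3 - <<'E'
from parts import *
go(451.2,-31.5,-9,3.7)
E
```

```text
shift [-0.0561  0.0311  0.2386] turn [-0.0001 -0.0001 -0.005 ] clock 26.35
```

Emit:
send_rows --targets '[-0.056, 0.031, 0.04, 0, 0, -0.005, 1, -0.056, 0.031, 0.08, 0, 0, -0.005, 1, -0.056, 0.031, 0.12, 0, 0, -0.005, 1, -0.056, 0.031, 0.16, 0, 0, -0.005, 1, -0.056, 0.031, 0.19, 0, 0, -0.005, 1, -0.056, 0.031, 0.215, 0, 0, -0.005, 1, -0.056, 0.031, 0.23, 0, 0, -0.005, 1, -0.056, 0.031, 0.2385, 0, 0, -0.005, 1, -0.056, 0.031, 0.2385, 0, 0, -0.005, 1, -0.056, 0.031, 0.2385, 0, 0, -0.005, 1]'

```text
clock: 27.18
eef_pos: [451.7, -32.1, -8.6]
tcp_rot: [3.142, -0.0, 0.063]
contact_force: [0.8, -1.0, 0.4]
opening: 0.999
grasp_force: 0.0
```

Emit:
send_rows --targets '[0, 0, 0, 0, 0, 0, -1, 0, 0, 0, 0, 0, 0, -1, 0, 0, 0, 0, 0, 0, -1, 0, 0, 0, 0, 0, 0, -1, 0, 0, 0, 0, 0, 0, -1, 0, 0, 0, 0, 0, 0, -1, 0, 0, -0.03, 0, 0, 0, -1, 0, 0, -0.07, 0, 0, 0, -1, 0, 0, -0.11, 0, 0, 0, -1, 0, 0, -0.13, 0, 0, 0, -1, 0, 0, -0.13, 0, 0, 0, -1]' --grip_force 70

```text
clock: 28.1
eef_pos: [454.4, -32.7, 125.8]
tcp_rot: [3.14, -0.009, 0.063]
contact_force: [1.3, 0.3, -2.0]
opening: 0.482
grasp_force: 72.3
```

```bash
python3 - <<'E'
from parts import *
go(525.7,-331.2,120,3.7)
E
```

```text
shift [0.0524 0.3023 0.0066] turn [ 0.0012 -0.0085 -0.0019] clock 28.1
```

Emit:
send_rows --targets '[0.007, 0.04, 0, 0, 0, 0, -1, 0.014, 0.08, 0, 0, 0, 0, -1, 0.021, 0.118, 0, 0, 0, 0, -1, 0.028, 0.156, 0, 0, 0, 0, -1, 0.035, 0.194, 0, 0, 0, 0, -1, 0.042, 0.23, 0, 0, 0, 0, -1, 0.048, 0.265, 0, 0, 0, 0, -1, 0.0545, 0.303, 0, 0, 0, 0, -1, 0.0545, 0.303, 0, 0, 0, 0, -1, 0.0545, 0.303, 0.03, 0, 0, 0, -1, 0.0545, 0.303, 0.06, 0, 0, 0, -1, 0.0545, 0.303, 0.06, 0, 0, 0, -1]'

```text
clock: 29.1
eef_pos: [520.5, -329.0, 54.8]
tcp_rot: [-3.136, 0.008, 0.062]
contact_force: [-1.6, 0.4, -2.3]
opening: 0.482
grasp_force: 72.4
```

Emit:
send_rows --targets '[0, 0, 0, 0, 0, 0, -1, 0, 0, 0, 0, 0, 0, -1, 0, 0, 0, 0, 0, 0, -1]'

```text
clock: 29.35
eef_pos: [525.7, -331.8, 62.6]
tcp_rot: [3.14, -0.002, 0.063]
contact_force: [0.7, -0.1, -1.9]
opening: 0.479
grasp_force: 72.4
```

```bash
python3 - <<'E'
from parts import *
go(525.7,-331.2,3,3.7); print(r.sense()["eef_pos"])
E
```

```text
shift [-0.0001 -0.0007  0.0596] turn [ 0.0014 -0.0019 -0.0014] clock 29.35
[ 525.69580509 -331.77202614   62.62425817]
```

Emit:
send_rows --targets '[0, -0.0005, 0.02, 0, 0, 0, -1, 0, -0.0005, 0.04, 0, 0, 0, -1, 0, -0.0005, 0.055, 0, 0, 0, -1, 0, -0.0005, 0.0575, 0, 0, 0, -1, 0, -0.0005, 0.06, 0, 0, 0, -1, 0, -0.0005, 0.06, 0, 0, 0, -1]'

```text
clock: 29.85
eef_pos: [525.2, -331.1, 2.9]
tcp_rot: [3.141, -0.001, 0.063]
contact_force: [-0.1, 0.3, -1.1]
opening: 0.476
grasp_force: 72.5
```

Emit:
send_rows --targets '[0, 0, 0.001, 0, 0, 0, -1, 0, 0, 0.002, 0, 0, 0, -1, 0, 0, 0.002, 0, 0, 0, -1, 0, 0, 0.002, 0, 0, 0, -1]'

```text
clock: 30.18
eef_pos: [525.7, -331.5, 2.6]
tcp_rot: [3.14, -0.002, 0.063]
contact_force: [-6.0, 3.9, 19.8]
opening: 0.477
grasp_force: 74.8
```

Emit:
send_rows --targets '[0, 0, -0.001, 0, 0, 0, 0.3, 0, 0, -0.001, 0, 0, 0, 0.3, 0, 0, -0.001, 0, 0, 0, 0.3, 0, 0, -0.03, 0, 0, 0, 0.3, 0, 0, -0.07, 0, 0, 0, 0.3, 0, 0, -0.11, 0, 0, 0, 1, 0, 0, -0.15, 0, 0, 0, 1, 0.02, -0.04, -0.18, 0, 0, 0, 1, 0.035, -0.08, -0.2, 0, 0, 0, 1, 0.05, -0.12, -0.2, 0, 0, 0, 1, 0.065, -0.16, -0.2, 0, 0, 0, 1, 0.077, -0.196, -0.2, 0, 0, 0, 1]'

```text
clock: 31.18
eef_pos: [586.4, -142.9, 200.3]
tcp_rot: [3.141, -0.003, 0.062]
contact_force: [2.0, 0.2, 0.3]
opening: 0.997
grasp_force: 0.0
```

Emit:
send_rows --targets '[0, 0, 0, 0, 0, 0, 1, 0, 0, 0, 0, 0, 0, 1, 0, 0, 0, 0, 0, 0, 1, 0, 0, 0, 0, 0, 0, 1]'

```text
clock: 31.52
eef_pos: [585.1, -145.3, 198.8]
tcp_rot: [3.141, 0.0, 0.062]
contact_force: [0.1, 0.0, 0.1]
opening: 1.002
grasp_force: 0.0
```

```bash
python3 - <<'E'
from parts import *
f=grab("wrist","w14"); t=grab("top","t14"); s=r.sense(); print(s["eef_pos"],s["clock"])
find(f,(658,-153,45),"relay"); find(f,(526,-331,40),"coil"); find(t,(526,-331,40),"coil"); find(f,(673,-9,45),"term"); 
print("coil w/z37"); im=f["color"].astype(int); blobs(f,mask(f,(im[...,2]-im[...,0])>110,(526,-331,40)),37)
go(658.3,-153,-9,70.5); go(658.3,-153,-9,-19.5)
print("spool",w2p(f,[605,-67,32])); 
im2=(f["color"].astype(int)); blobs(f,cv2.morphologyEx(mask(f,(im2.min(2)>120)|(im2.max(2)<1),(605,-67,35)),cv2.MORPH_OPEN,np.ones((3,3),np.uint8)),32,100)
E
```

```text
[ 584.98957525 -145.6017433   198.75004862] 31.6167
relay comps [(1242, np.float64(658.3), np.float64(-152.5))]
px 325 99 rect 657.8 -152.5 size 33.3 33.3 ang 70.4
coil comps [(974, np.float64(520.9), np.float64(-337.8))]
px 486 241 rect 520.4 -337.9 size 42.3 42.9 ang 54.9
coil comps []
term comps [(39, np.float64(694.4), np.float64(-20.5)), (42, np.float64(686.0), np.float64(-15.1)), (36, np.float64(677.4), np.float64(-10.2)), (38, np.float64(668.8), np.float64(-4.8)), (35, np.float64(660.3), np.float64(0.4)), (34, np.float64(651.6), np.float64(5.7))]
coil w/z37
px 486 241 rect 524.9 -331.5 size 40.9 41.5 ang 54.9
shift [0.0728 0.0118 0.2077] turn [-0.0000e+00  3.0000e-04 -1.1692e+00] clock 31.62
shift [0.0728 0.0118 0.2077] turn [2.000e-04 2.000e-04 4.016e-01] clock 31.62
spool [234.36277663 149.39612194]
px 238 145 rect 608.4 -70.6 size 67.6 67.3 ang 89.9
```

Emit:
send_rows --targets '[0.073, 0.0115, 0.03, 0, 0, 0.1, 1, 0.073, 0.0115, 0.06, 0, 0, 0.2, 1, 0.073, 0.0115, 0.09, 0, 0, 0.3, 1, 0.073, 0.0115, 0.12, 0, 0, 0.402, 1, 0.073, 0.0115, 0.15, 0, 0, 0.402, 1, 0.073, 0.0115, 0.175, 0, 0, 0.402, 1, 0.073, 0.0115, 0.195, 0, 0, 0.402, 1, 0.073, 0.0115, 0.207, 0, 0, 0.402, 1, 0.073, 0.0115, 0.207, 0, 0, 0.402, 1, 0.073, 0.0115, 0.207, 0, 0, 0.402, 1, 0.073, 0.0115, 0.207, 0, 0, 0.402, 1]'

```text
clock: 32.53
eef_pos: [659.9, -152.0, -6.7]
tcp_rot: [-3.141, -0.002, -0.34]
contact_force: [0.7, -0.5, 1.2]
opening: 0.998
grasp_force: 0.0
```

Emit:
send_rows --targets '[0, 0, 0, 0, 0, 0, -1, 0, 0, 0, 0, 0, 0, -1, 0, 0, 0, 0, 0, 0, -1, 0, 0, 0, 0, 0, 0, -1, 0, 0, 0, 0, 0, 0, -1, 0, 0, 0, 0, 0, 0, -1, 0, 0, -0.03, 0, 0, 0, -1, 0, 0, -0.07, 0, 0, 0, -1, 0, 0, -0.11, 0, 0, 0, -1, 0, 0, -0.11, 0, 0, 0, -1, 0, 0, -0.11, 0, 0, 0, -1, 0, 0, -0.11, 0, 0, 0, -1]' --grip_force 70

```text
clock: 33.53
eef_pos: [658.5, -151.2, 101.7]
tcp_rot: [3.142, 0.0, -0.339]
contact_force: [0.1, 1.1, -1.2]
opening: 0.375
grasp_force: 69.8
```

```bash
python3 - <<'E'
from parts import *
go(431.2,-265.2,100,3.7); print(r.sense()["eef_pos"])
E
```

```text
shift [-0.1764  0.1832  0.0017] turn [-0.000e+00  2.000e-04 -4.037e-01] clock 33.53
[ 658.5320211  -151.15336092  101.69552741]
```

Emit:
send_rows --targets '[-0.025, 0.026, 0, 0, 0, -0.1, -1, -0.05, 0.052, 0, 0, 0, -0.2, -1, -0.075, 0.078, 0, 0, 0, -0.3, -1, -0.1, 0.104, 0, 0, 0, -0.404, -1, -0.125, 0.13, 0, 0, 0, -0.404, -1, -0.15, 0.156, 0, 0, 0, -0.404, -1, -0.1764, 0.1832, 0, 0, 0, -0.404, -1, -0.1764, 0.1832, 0, 0, 0, -0.404, -1, -0.1764, 0.1832, 0.025, 0, 0, -0.404, -1, -0.1764, 0.1832, 0.05, 0, 0, -0.404, -1, -0.1764, 0.1832, 0.05, 0, 0, -0.404, -1, -0.1764, 0.1832, 0.05, 0, 0, -0.404, -1]'

```text
clock: 34.53
eef_pos: [429.9, -264.2, 50.1]
tcp_rot: [-3.139, 0.004, 0.065]
contact_force: [1.3, -0.3, -1.2]
opening: 0.374
grasp_force: 69.8
```

Emit:
send_rows --targets '[0, 0, 0, 0, 0, 0, -1, 0, 0, 0, 0, 0, 0, -1, 0, 0, 0, 0, 0, 0, -1]'

```text
clock: 34.78
eef_pos: [432.3, -265.6, 52.8]
tcp_rot: [3.141, -0.001, 0.065]
contact_force: [0.1, -0.5, -0.1]
opening: 0.377
grasp_force: 69.8
```

```bash
python3 - <<'E'
from parts import *
go(431.5,-265.2,5,3.7); s=r.sense(); print(s["eef_pos"],s["opening"]); f=grab("wrist","w15")
im=f["color"].astype(int)
e=s["eef_pos"]; print("held relay"); blobs(f,mask(f,im.min(2)>165,(445,-265,60)),e[2]+7.7+26,60)
d=(im.max(2)<60); blobs(f,mask(f,d,(432,-265,50)),10.5,60)
E
```

```text
shift [-0.0009 -0.0005  0.0478] turn [ 0.0008 -0.0012  0.0006] clock 34.78
[ 432.34294072 -265.56963679   52.76525483] 0.37684118876163586
held relay
px 315 259 rect 437.7 -265.5 size 20.5 33.2 ang 3.6
px 220 243 rect 447.7 -225.7 size 29.9 1.8 ang 0.8
px 309 199 rect 463.2 -262.6 size 15.4 27.8 ang 3.7
px 396 212 rect 460.8 -297.7 size 33.2 7.9 ang 0.3
px 398 109 rect 503.2 -294.2 size 4.0 8.8 ang 3.7
px 339 106 rect 502.9 -269.4 size 4.4 12.5 ang 3.7
px 282 104 rect 502.4 -250.9 size 5.8 12.5 ang 3.7
px 356 273 rect 395.2 -298.3 size 28.4 7.7 ang 5.5
px 271 270 rect 393.4 -238.6 size 24.4 7.6 ang 1.9
px 310 205 rect 438.8 -263.6 size 19.0 32.7 ang 3.6
px 248 241 rect 426.2 -225.2 size 13.1 90.9 ang 86.4
px 374 247 rect 429.1 -305.2 size 97.3 9.6 ang 10.4
```

Emit:
send_rows --targets '[-0.0005, -0.001, 0.02, 0, 0, 0, -1, -0.0005, -0.001, 0.04, 0, 0, 0, -1, -0.0005, -0.001, 0.046, 0, 0, 0, -1, -0.0005, -0.001, 0.048, 0, 0, 0, -1, -0.0005, -0.001, 0.0495, 0, 0, 0, -1, -0.0005, -0.001, 0.0495, 0, 0, 0, -1]'

```text
clock: 35.33
eef_pos: [431.4, -264.6, 3.1]
tcp_rot: [3.141, -0.0, 0.065]
contact_force: [0.3, -0.5, -0.1]
opening: 0.378
grasp_force: 69.9
```

Emit:
send_rows --targets '[0, 0, 0.001, 0, 0, 0, -1, 0, 0, 0.001, 0, 0, 0, -1, 0, 0, 0.001, 0, 0, 0, -1]'

```text
clock: 35.58
eef_pos: [431.7, -264.8, 2.8]
tcp_rot: [3.141, -0.001, 0.065]
contact_force: [-1.8, 1.7, 8.8]
opening: 0.375
grasp_force: 70.9
```

Emit:
send_rows --targets '[0, 0, -0.001, 0, 0, 0, 0.2, 0, 0, -0.001, 0, 0, 0, 0.2, 0, 0, -0.001, 0, 0, 0, 0.2, 0, 0, -0.03, 0, 0, 0, 0.2, 0, 0, -0.07, 0, 0, 0, 0.2, 0, 0, -0.11, 0, 0, 0, 1, 0, 0, -0.15, 0, 0, 0, 1, 0.025, -0.032, -0.18, 0, 0, 0, 1, 0.05, -0.065, -0.2, 0, 0, 0, 1, 0.075, -0.1, -0.2, 0, 0, 0, 1, 0.1, -0.13, -0.2, 0, 0, 0, 1, 0.12, -0.16, -0.2, 0, 0, 0, 1]'

```text
clock: 36.58
eef_pos: [539.4, -99.7, 202.7]
tcp_rot: [3.141, -0.003, 0.064]
contact_force: [0.8, -0.8, -1.0]
opening: 0.998
grasp_force: 0.0
```

Emit:
send_rows --targets '[0.02, -0.03, 0, 0, 0, 0, 1, 0.04, -0.06, 0, 0, 0, 0, 1, 0.064, -0.084, 0, 0, 0, 0, 1, 0.064, -0.084, 0, 0, 0, 0, 1, 0.064, -0.084, 0, 0, 0, 0, 1, 0.064, -0.084, 0, 0, 0, 0, 1, 0.064, -0.084, 0, 0, 0, 0, 1]'

```text
clock: 37.17
eef_pos: [595.6, -13.9, 201.2]
tcp_rot: [3.141, 0.001, 0.064]
contact_force: [-0.7, -0.3, 1.5]
opening: 0.997
grasp_force: 0.0
```

```bash
python3 - <<'E'
from parts import *
f=grab("wrist","w16"); s=r.sense(); print(s["eef_pos"],s["clock"])
find(f,(673,-8,45),"term"); go(673,-7.6,-10,-31.6)
im=f["color"].astype(int)
m=mask(f,im.min(2)>165,(540,36,40)); m=cv2.morphologyEx(m,cv2.MORPH_CLOSE,np.ones((7,7),np.uint8)); blobs(f,m,28,60)
print("relay"); blobs(f,mask(f,im.min(2)>165,(431,-265,22)),36.5,60)
E
```

```text
[595.63416683 -14.06739982 201.28628731] 37.2167
term comps [(39, np.float64(694.5), np.float64(-21.3)), (37, np.float64(685.7), np.float64(-15.8)), (35, np.float64(677.2), np.float64(-10.6)), (33, np.float64(668.6), np.float64(-5.4)), (34, np.float64(660.1), np.float64(-0.1)), (35, np.float64(651.5), np.float64(5.1))]
shift [ 0.0777 -0.0016  0.2112] turn [3.000e-04 4.000e-04 6.152e-01] clock 37.22
px 262 219 rect 542.3 36.0 size 36.9 51.0 ang 62.1
relay
px 517 320 rect 439.4 -258.3 size 12.1 19.2 ang 3.6
```

Emit:
send_rows --targets '[0.0778, -0.001, 0.03, 0, 0, 0.1, 1, 0.0778, -0.001, 0.06, 0, 0, 0.2, 1, 0.0778, -0.001, 0.09, 0, 0, 0.3, 1, 0.0778, -0.001, 0.12, 0, 0, 0.4, 1, 0.0778, -0.001, 0.15, 0, 0, 0.5, 1, 0.0778, -0.001, 0.175, 0, 0, 0.614, 1, 0.0778, -0.001, 0.195, 0, 0, 0.614, 1, 0.0778, -0.001, 0.2095, 0, 0, 0.614, 1, 0.0778, -0.001, 0.2095, 0, 0, 0.614, 1, 0.0778, -0.001, 0.2095, 0, 0, 0.614, 1, 0.0778, -0.001, 0.2095, 0, 0, 0.614, 1]'

```text
clock: 38.13
eef_pos: [674.9, -7.5, -6.7]
tcp_rot: [-3.141, -0.002, -0.549]
contact_force: [0.7, -0.6, 0.0]
opening: 0.999
grasp_force: 0.0
```

Emit:
send_rows --targets '[0, 0, 0, 0, 0, 0, -1, 0, 0, 0, 0, 0, 0, -1, 0, 0, 0, 0, 0, 0, -1, 0, 0, 0, 0, 0, 0, -1, 0, 0, 0, 0, 0, 0, -1, 0, 0, 0, 0, 0, 0, -1, 0, 0, -0.03, 0, 0, 0, -1, 0, 0, -0.07, 0, 0, 0, -1, 0, 0, -0.11, 0, 0, 0, -1, 0, 0, -0.11, 0, 0, 0, -1, 0, 0, -0.11, 0, 0, 0, -1, 0, 0, -0.11, 0, 0, 0, -1]' --grip_force 70

```text
clock: 39.13
eef_pos: [673.4, -7.1, 101.4]
tcp_rot: [3.141, 0.0, -0.549]
contact_force: [-0.1, 0.7, -1.0]
opening: 0.231
grasp_force: 69.0
```

```bash
python3 - <<'E'
from parts import *
go(426.6,-193.3,100,3.7); print(r.sense()["eef_pos"])
E
```

```text
shift [-0.1133  0.2876  0.0015] turn [ 2.000e-04  6.000e-04 -6.137e-01] clock 39.13
[673.35846069  -7.06390911 101.38883052]
```

Emit:
send_rows --targets '[-0.014, 0.036, 0, 0, 0, -0.1, -1, -0.028, 0.072, 0, 0, 0, -0.2, -1, -0.042, 0.108, 0, 0, 0, -0.3, -1, -0.057, 0.144, 0, 0, 0, -0.4, -1, -0.071, 0.18, 0, 0, 0, -0.5, -1, -0.085, 0.216, 0, 0, 0, -0.614, -1, -0.099, 0.252, 0, 0, 0, -0.614, -1, -0.1133, 0.2876, 0, 0, 0, -0.614, -1, -0.1133, 0.2876, 0, 0, 0, -0.614, -1, -0.1133, 0.2876, 0.025, 0, 0, -0.614, -1, -0.1133, 0.2876, 0.05, 0, 0, -0.614, -1, -0.1133, 0.2876, 0.05, 0, 0, -0.614, -1]'

```text
clock: 40.13
eef_pos: [423.1, -191.8, 47.4]
tcp_rot: [-3.138, 0.007, 0.064]
contact_force: [-2.1, 0.3, -2.0]
opening: 0.232
grasp_force: 69.1
```

Emit:
send_rows --targets '[0, 0, 0, 0, 0, 0, -1, 0, 0, 0, 0, 0, 0, -1, 0, 0, 0, 0, 0, 0, -1, 0, 0, 0, 0, 0, 0, -1]'

```text
clock: 40.47
eef_pos: [427.9, -193.4, 52.7]
tcp_rot: [3.141, -0.001, 0.065]
contact_force: [-0.0, 0.2, -0.7]
opening: 0.233
grasp_force: 69.1
```

```bash
python3 - <<'E'
from parts import *
go(426.6,-193.3,5,3.7); s=r.sense(); e=s["eef_pos"]; print(e,s["opening"]); f=grab("wrist","w17"); im=f["color"].astype(int)
n=cv2.connectedComponentsWithStats(mask(f,(im.min(2)>100),(450,-193,35)))
for a,c in zip(n[2][1:],n[3][1:]):
    if a[4]>8: print(a,c.round(1),"held",p2w(f,*c,e[2]+7.7+24).round(1)-e[:2],"floor",p2w(f,*c,10.5).round(1))
E
```

```text
shift [-0.0013 -0.0002  0.0477] turn [ 0.0007 -0.0013  0.0006] clock 40.47
[ 427.87041584 -193.37769486   52.69764633] 0.23311284563637755
[ 257  121  117  117 8113] [312.9 171.6] held [44.02958416  2.57769486] floor [ 456.5 -191.9]
[306 213  15  15 182] [313.1 219.9] held [23.42958416  1.17769486] floor [ 424.4 -194. ]
```

Emit:
send_rows --targets '[0.0005, 0, 0.02, 0, 0, 0, -1, 0.0005, 0, 0.04, 0, 0, 0, -1, 0.0005, 0, 0.046, 0, 0, 0, -1, 0.0005, 0, 0.048, 0, 0, 0, -1, 0.0005, 0, 0.0495, 0, 0, 0, -1, 0.0005, 0, 0.0495, 0, 0, 0, -1]'

```text
clock: 41.02
eef_pos: [428.0, -193.4, 2.9]
tcp_rot: [3.141, -0.001, 0.065]
contact_force: [-0.4, 0.1, -0.9]
opening: 0.235
grasp_force: 69.1
```

Emit:
send_rows --targets '[0, 0, 0.001, 0, 0, 0, -1, 0, 0, 0.001, 0, 0, 0, -1, 0, 0, 0.001, 0, 0, 0, -1]'

```text
clock: 41.27
eef_pos: [428.3, -193.5, 2.5]
tcp_rot: [3.141, -0.001, 0.065]
contact_force: [-0.3, 1.0, 4.1]
opening: 0.231
grasp_force: 69.9
```

Emit:
send_rows --targets '[0, 0, -0.0005, 0, 0, 0, 0, 0, 0, -0.0005, 0, 0, 0, 0, 0, 0, -0.0005, 0, 0, 0, 0, 0, 0, -0.03, 0, 0, 0, 0, 0, 0, -0.07, 0, 0, 0, 0, 0, 0, -0.11, 0, 0, 0, 1, 0, 0, -0.15, 0, 0, 0, 1, 0.014, -0.036, -0.18, 0, 0, 0, 1, 0.028, -0.072, -0.2, 0, 0, 0, 1, 0.042, -0.11, -0.2, 0, 0, 0, 1, 0.06, -0.15, -0.2, 0, 0, 0, 1, 0.074, -0.188, -0.2, 0, 0, 0, 1]'

```text
clock: 42.27
eef_pos: [487.9, -6.7, 202.5]
tcp_rot: [3.141, -0.003, 0.064]
contact_force: [0.0, -0.6, -0.4]
opening: 0.998
grasp_force: 0.0
```

Emit:
send_rows --targets '[0, 0, 0, 0, 0, 0, 1, 0, 0, 0, 0, 0, 0, 1, 0, 0, 0, 0, 0, 0, 1, 0, 0, 0, 0, 0, 0, 1]'

```text
clock: 42.6
eef_pos: [486.5, -9.3, 201.1]
tcp_rot: [3.141, 0.001, 0.064]
contact_force: [-0.4, 0.3, -0.2]
opening: 1.0
grasp_force: 0.0
```

```bash
python3 - <<'E'
from parts import *
f=grab("wrist","w18"); s=r.sense(); print(s["eef_pos"],s["clock"]); im=f["color"].astype(int)
for th in (150,165):
    m=mask(f,im.min(2)>th,(541,36,40)); n=cv2.connectedComponentsWithStats(m)
    for i in range(1,n[0]):
        if n[2][i,4]<40: continue
        q=np.float32([p2w(f,u,v,28) for v,u in zip(*np.nonzero(n[1]==i))]); d=cv2.fitLine(q,cv2.DIST_L2,0,.01,.01).ravel(); print(th,n[2][i,4],"stripe",d[2:].round(1),"ang",np.degrees(np.arctan2(d[1],d[0])).round(1))
    blobs(f,cv2.morphologyEx(m,cv2.MORPH_CLOSE,np.ones((7,7),np.uint8)),28,60)
cv2.imwrite("pics/h.png",cv2.resize(f["color"][60:260,180:430],None,fx=3,fy=3))
E
```

```text
[486.53529803  -9.52232739 201.18741875] 42.65
150 235 stripe [548.6  52.2] ang -28.1
150 226 stripe [545.4  44.2] ang -27.2
150 226 stripe [541.4  36.7] ang -27.0
150 220 stripe [537.5  29.1] ang -27.1
150 220 stripe [533.6  21.5] ang -26.9
px 269 115 rect 540.5 37.2 size 38.9 47.5 ang 62.1
165 187 stripe [548.4  52.2] ang -28.0
165 181 stripe [545.3  44.2] ang -27.5
165 183 stripe [541.7  36.5] ang -27.2
165 181 stripe [537.5  29.1] ang -27.3
165 176 stripe [533.5  21.6] ang -27.1
px 269 115 rect 540.3 37.2 size 37.7 46.3 ang 62.1
```

View pics/h.png

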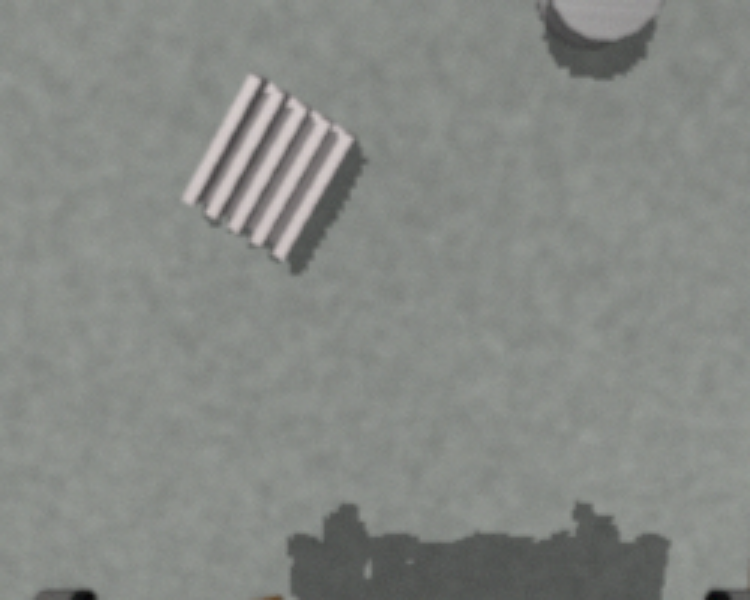

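The crop shows the heat sink at (268,168) with five clean stripes, and the spool is untouched at top right. I grasp across the fins.

```bash
python3 - <<'E'
from parts import *
go(540.5,37.1,-8,-27.6)
E
```

```text
shift [ 0.0569 -0.0432  0.2092] turn [4.00e-04 4.00e-04 5.45e-01] clock 42.65
```

Emit:
send_rows --targets '[0.057, -0.043, 0.03, 0, 0, 0.1, 1, 0.057, -0.043, 0.06, 0, 0, 0.2, 1, 0.057, -0.043, 0.09, 0, 0, 0.3, 1, 0.057, -0.043, 0.12, 0, 0, 0.4, 1, 0.057, -0.043, 0.15, 0, 0, 0.5, 1, 0.057, -0.043, 0.175, 0, 0, 0.545, 1, 0.057, -0.043, 0.195, 0, 0, 0.545, 1, 0.057, -0.043, 0.209, 0, 0, 0.545, 1, 0.057, -0.043, 0.209, 0, 0, 0.545, 1, 0.057, -0.043, 0.209, 0, 0, 0.545, 1, 0.057, -0.043, 0.209, 0, 0, 0.545, 1]'

```text
clock: 43.57
eef_pos: [541.7, 37.5, -6.9]
tcp_rot: [-3.141, -0.001, -0.481]
contact_force: [-0.1, -0.3, 0.3]
opening: 1.001
grasp_force: 0.0
```

Emit:
send_rows --targets '[0, 0, 0, 0, 0, 0, -1, 0, 0, 0, 0, 0, 0, -1, 0, 0, 0, 0, 0, 0, -1, 0, 0, 0, 0, 0, 0, -1, 0, 0, 0, 0, 0, 0, -1, 0, 0, 0, 0, 0, 0, -1, 0, 0, -0.03, 0, 0, 0, -1, 0, 0, -0.07, 0, 0, 0, -1, 0, 0, -0.11, 0, 0, 0, -1, 0, 0, -0.11, 0, 0, 0, -1, 0, 0, -0.11, 0, 0, 0, -1, 0, 0, -0.11, 0, 0, 0, -1]' --grip_force 70

```text
clock: 44.57
eef_pos: [540.7, 38.3, 102.2]
tcp_rot: [-3.142, -0.0, -0.48]
contact_force: [-0.3, 0.9, -2.2]
opening: 0.418
grasp_force: 71.1
```

```bash
python3 - <<'E'
from parts import *
go(435.9,-337,100,3.7); print(r.sense()["eef_pos"])
E
```

```text
shift [0.0804 0.3813 0.0021] turn [-0.     -0.     -0.5447] clock 44.57
[540.65763502  38.29752801 102.15361569]
```

Emit:
send_rows --targets '[0.008, 0.038, 0, 0, 0, -0.1, -1, 0.016, 0.076, 0, 0, 0, -0.2, -1, 0.024, 0.114, 0, 0, 0, -0.3, -1, 0.032, 0.152, 0, 0, 0, -0.4, -1, 0.04, 0.19, 0, 0, 0, -0.5, -1, 0.048, 0.228, 0, 0, 0, -0.545, -1, 0.056, 0.266, 0, 0, 0, -0.545, -1, 0.064, 0.304, 0, 0, 0, -0.545, -1, 0.072, 0.342, 0, 0, 0, -0.545, -1, 0.0804, 0.3813, 0, 0, 0, -0.545, -1, 0.0804, 0.3813, 0, 0, 0, -0.545, -1, 0.0804, 0.3813, 0, 0, 0, -0.545, -1]'

```text
clock: 45.57
eef_pos: [434.4, -338.2, 100.3]
tcp_rot: [-3.14, 0.002, 0.061]
contact_force: [0.6, 0.1, -0.7]
opening: 0.42
grasp_force: 71.2
```

Emit:
send_rows --targets '[0, 0, 0.025, 0, 0, 0, -1, 0, 0, 0.05, 0, 0, 0, -1, 0, 0, 0.05, 0, 0, 0, -1, 0, 0, 0.05, 0, 0, 0, -1, 0, 0, 0.05, 0, 0, 0, -1]'

```text
clock: 45.98
eef_pos: [436.5, -336.2, 52.5]
tcp_rot: [-3.141, 0.001, 0.066]
contact_force: [0.0, -0.9, -1.5]
opening: 0.424
grasp_force: 71.1
```

```bash
python3 - <<'E'
from parts import *
go(435.9,-337,5,3.7); s=r.sense(); e=s["eef_pos"]; print(e,s["opening"],s["grasp_force"]); f=grab("wrist","w19"); im=f["color"].astype(int)
m=mask(f,im.min(2)>165,(455,-337,40)); n=cv2.connectedComponentsWithStats(m)
for a,c in zip(n[2][1:],n[3][1:]):
    if a[4]>20: print(a,"held top edge",(p2w(f,c[0],a[1],e[2]+7.7+28)-e[:2]).round(1))
E
```

```text
shift [-0.0006  0.0008  0.0475] turn [-0.0007  0.0006  0.0013] clock 45.98
[ 436.4773617  -336.22218879   52.48010424] 0.42378985118381046 71.09538674354553
[283 176  27  31 410] held top edge [42.9  8.5]
[315 176  25  31 383] held top edge [43.5 -2.2]
[342 176   8  30 198] held top edge [ 44.1 -10.3]
[274 178   8  29 164] held top edge [41.6 16.1]
[282 213  15  33 270] held top edge [27.3 11.1]
[300 213  18  34 368] held top edge [27.8  3.3]
[318 213   9  34 188] held top edge [28.2 -2.7]
[330 213  15  35 348] held top edge [28.5 -8.4]
[268 228   9  16 135] held top edge [20.3 18. ]
[350 228   9  21 175] held top edge [ 22.5 -15.7]
```

Emit:
send_rows --targets '[0, 0.0007, 0.02, 0, 0, 0, -1, 0, 0.0007, 0.04, 0, 0, 0, -1, 0, 0.0007, 0.046, 0, 0, 0, -1, 0, 0.0007, 0.048, 0, 0, 0, -1, 0, 0.0007, 0.0495, 0, 0, 0, -1, 0, 0.0007, 0.0495, 0, 0, 0, -1]'

```text
clock: 46.53
eef_pos: [436.9, -338.1, 3.7]
tcp_rot: [3.141, -0.001, 0.065]
contact_force: [0.1, 0.7, -1.4]
opening: 0.424
grasp_force: 71.1
```

Emit:
send_rows --targets '[0, 0, 0.001, 0, 0, 0, -1, 0, 0, 0.001, 0, 0, 0, -1, 0, 0, 0.001, 0, 0, 0, -1]'

```text
clock: 46.78
eef_pos: [437.0, -338.3, 3.3]
tcp_rot: [3.14, -0.001, 0.065]
contact_force: [-1.1, 1.1, 6.0]
opening: 0.425
grasp_force: 72.0
```

Emit:
send_rows --targets '[0, 0, -0.0005, 0, 0, 0, 0.25, 0, 0, -0.0005, 0, 0, 0, 0.25, 0, 0, -0.0005, 0, 0, 0, 0.25, 0, 0, -0.0005, 0, 0, 0, 0.25, 0, 0, -0.03, 0, 0, 0, 0.25, 0, 0, -0.07, 0, 0, 0, 0.25, 0, 0, -0.11, 0, 0, 0, 0.25, 0, 0, -0.15, 0, 0, 0, 1, -0.02, -0.03, -0.19, 0, 0, 0, 1, -0.04, -0.06, -0.23, 0, 0, 0, 1, -0.06, -0.09, -0.25, 0, 0, 0, 1, -0.06, -0.09, -0.25, 0, 0, 0, 1]'

```text
clock: 47.78
eef_pos: [369.4, -250.3, 254.4]
tcp_rot: [3.141, -0.002, 0.065]
contact_force: [-0.0, 0.0, 0.1]
opening: 0.999
grasp_force: 0.0
```

Emit:
send_rows --targets '[0, 0, 0, 0, 0, 0, 1, 0, 0, 0, 0, 0, 0, 1, 0, 0, 0, 0, 0, 0, 1, 0, 0, 0, 0, 0, 0, 1]'

```text
clock: 48.12
eef_pos: [370.7, -252.2, 250.9]
tcp_rot: [-3.141, 0.001, 0.065]
contact_force: [-0.2, -0.1, 0.5]
opening: 1.004
grasp_force: 0.0
```

```bash
python3 - <<'E'
from parts import *
f=grab("wrist","w20"); t=grab("top","t20"); sc=grab("scene","s20"); s=r.sense(); print(s["eef_pos"],s["clock"],s["contact_force"]); im=f["color"].astype(int)
print("coil 525.7,-331.2"); blobs(f,mask(f,(im[...,2]-im[...,0])>110,(526,-331,40)),36.5,60)
print("relay 431.2,-265.2"); blobs(f,mask(f,im.min(2)>165,(436,-265,30)),36.5,60)
print("heat 435.9,-337"); blobs(f,cv2.morphologyEx(mask(f,im.min(2)>150,(436,-337,28)),cv2.MORPH_CLOSE,np.ones((9,9),np.uint8)),38.5,60)
print("term 426.6,-193.3")
n=cv2.connectedComponentsWithStats(mask(f,(im.min(2)>100),(430,-193,35)))
for a,c in zip(n[2][1:],n[3][1:]):
    if 15<a[4]<120: print(a[4],p2w(f,*c,34.5).round(1))
print("plug 516.4,-187.5"); blobs(f,mask(f,im.max(2)<62,(516,-187,36)),24.5,60)
ti=t["color"].astype(int); print("adapter contacts (top)")
n=cv2.connectedComponentsWithStats(mask(t,(ti[...,2]-ti[...,0])>30,(461,304,35)))
for a,c in zip(n[2][1:],n[3][1:]): print(a[4],p2w(t,*c,45.5).round(1))
m=np.zeros(im.shape[:2],np.uint8); m[140:165,340:375]=(sc["color"].max(2)<45)[140:165,340:375]; n=cv2.connectedComponentsWithStats(m); print("ball",[(a[4],c.round(1)) for a,c in zip(n[2][1:],n[3][1:]) if a[4]>20])
E
```

```text
[ 370.58122    -252.08526853  250.85916374] 48.2667 [ 0.77120408  0.10550653 -0.08931628]
coil 525.7,-331.2
px 401 21 rect 523.4 -332.4 size 39.4 41.1 ang 3.7
relay 431.2,-265.2
px 328 112 rect 432.3 -263.1 size 36.1 38.7 ang 5.2
heat 435.9,-337
px 391 109 rect 436.7 -333.7 size 49.3 48.1 ang 3.7
term 426.6,-193.3
80 [ 460.  -169.1]
29 [ 452.4 -192.6]
19 [ 438.7 -169.7]
28 [ 442.6 -193.2]
26 [ 432.4 -193.9]
25 [ 422.4 -194.4]
23 [ 412.7 -195.3]
24 [ 402.5 -195.7]
plug 516.4,-187.5
px 262 25 rect 513.2 -189.9 size 47.5 34.6 ang 3.7
adapter contacts (top)
7 [483.9 317.5]
6 [484.2 309.3]
4 [484.9 301.4]
4 [484.9 292.8]
4 [437.7 314.7]
4 [437.7 306.2]
5 [438.8 298.7]
6 [439.1 290.5]
ball [(np.int32(47), array([361.3, 152.9]))]
```

```bash
python3 -c "
from rig import r
print(r.sign_off())"
```

```text
the job is handed in; nothing more can be done
None
```

The job is handed in: the plug is out and in its slot, the adapter is pressed flush, the lever is fully on and all four parts are in their own slots with the spool untouched; my final camera check agreed, but the hand-in returned no verdict.

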